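Switch on the light-touch keys in the hall niche

TASK

First slide the frosted glass panel fully open so the four white keys in the niche can be reached. Then feel the keys, reaching in at a slant beneath the light bar: press each of the two light-acting ones home until it clicks and stays down, and leave the two stiff ones up; never force a stiff key to its click. Leave the power bank, earbud case, dish and flashlight where they are.

Things in the scene. Friction and masses are not known exactly. Their poses are not given: they have to be found in the camera images.
- niche: Fixed grey stone shelf of the niche, 280 (x) by 900 (y) mm, 30 mm thick, on the work surface; origin on its underside; x away from the robot, y to the robot's left, z up; turned a little about z. On it, centred above the origin, a black key console 60 (x) by 220 (y) by 30 mm high; plaster piers 180 mm high at y = +-435 mm; a 35 mm upstand along its far edge.
- light_bar (a point): Middle of the lower front edge of the fixed aluminium light bar, 18 deep (x) by 840 (y) by 45 mm high, 14 mm beyond and 91 mm above the key tops. An upright gripper's body strikes it before the fingertips reach a key; a tool slanted about 35 deg from vertical, coming from the robot's side and pointing away from the robot and down, fits under it. Axes as the niche.
- console (a point): Middle of the console's top face. Its four keys look alike; two are light, two stiff. A light key resists up to 3 to 5 N at about 2 mm, then gives way, clicks at 5 mm and stays down by itself at 6 mm. A stiff key yields 1 mm for every 3 to 3.5 N, springs back when let go, and would click at 4.5 mm (about 15 N). A slow press stopped at 6 to 8 N tells them apart.
- place_1 (a point): Key place 1 of 4, counted from the robot's left (+y) to right (top face centre of the key while up). Key cap white, 28 mm (x) by 30 mm (y), standing 14 mm above the black console, travel 6 mm straight down; places are 48 mm apart in y. Axes as the niche.
- place_2 (a point): Key place 2 of 4, counted from the robot's left (+y) to right (top face centre of the key while up). Key cap white, 28 mm (x) by 30 mm (y), standing 14 mm above the black console, travel 6 mm straight down; places are 48 mm apart in y. Axes as the niche.
- place_3 (a point): Key place 3 of 4, counted from the robot's left (+y) to right (top face centre of the key while up). Key cap white, 28 mm (x) by 30 mm (y), standing 14 mm above the black console, travel 6 mm straight down; places are 48 mm apart in y. Axes as the niche.
- place_4 (a point): Key place 4 of 4, counted from the robot's left (+y) to right (top face centre of the key while up). Key cap white, 28 mm (x) by 30 mm (y), standing 14 mm above the black console, travel 6 mm straight down; places are 48 mm apart in y. Axes as the niche.
- key_a (a joint): Press travel (m) of one of the four look-alike keys: 0 = up, 0.006 = fully down. Which of the four places this key stands in changes from start to start and cannot be seen.
- key_b (a joint): Press travel (m) of one of the four look-alike keys: 0 = up, 0.006 = fully down. Which of the four places this key stands in changes from start to start and cannot be seen.
- key_c (a joint): Press travel (m) of one of the four look-alike keys: 0 = up, 0.006 = fully down. Which of the four places this key stands in changes from start to start and cannot be seen.
- key_d (a joint): Press travel (m) of one of the four look-alike keys: 0 = up, 0.006 = fully down. Which of the four places this key stands in changes from start to start and cannot be seen.
- panel (a joint): Slide of the frosted glass panel along the niche's +y (m): 0 = closed, 0.26 = fully open at its end stop; it starts part-way over the keys. Slides with about 2 N of friction and stays where it is left.
- grip (a point): Centre of the panel's aluminium grip block, 14 (x) by 40 (y) by 35 (z) mm, on the panel's top edge at its right-hand (-y) end. The glass is upright, 8 mm thick, 180 mm long, 50 mm nearer the robot than the keys; its top edge is 17.5 mm below this point, its right-hand edge 25 mm to -y. Pinch the grip from above across x or push it along +y. Axes as the niche.
- power_bank_mid (a point): Centre of the loose white power bank, 68 x 140 x 16 mm, a bystander on the shelf beyond the keys.
- earbud_case_mid (a point): Centre of the loose copper-coloured earbud case, 48 x 60 x 24 mm, a bystander on the shelf beyond the keys.
- key_dish_mid (a point): Centre of the loose blue ceramic key dish, 100 mm across, 28 mm high, a bystander on the right of the shelf.
- flashlight_mid (a point): Centre of the loose black flashlight, 115 mm long, 34 mm thick, a bystander on the left of the shelf beyond the panel's track.

How it is judged:
By the outcome, as a careful person would: the job done as asked, in the order asked, and still so for the second after the job is handed in, with the robot touching nothing.
It also fails if it takes over 58 s, if anything falls off the work surface, if the arm or the gripper's body presses on something with over 40 N, if the wrist force passes 120 N, or if a joint passes its speed limit or range.

ROBOT

A 7-joint arm with a two-finger parallel gripper is mounted at the origin on the work surface. World frame = base frame: x ahead of the robot, y to its left, z up, the work surface at z = 0. Lengths are in m, angles in rad, forces in N, time in s.
With the tool pointing down it reaches from about 0.4 to 0.85 m from the base axis. Payload 10.4 kg.
Tool frame: the origin (TCP) lies at the very end of the fingers, on their centre line; the grasp point (between the pads) lies r.hold_point_z behind it (r.hold_point_z is the distance from the TCP to the grasp point, in m); z points along the fingers, y is the direction in which the jaws open and shut (so a half turn about z gives the same grasp; the last joint's range is limited). The gripper opens to 87 mm and grips with 3 to 60 N. Pads are 19 mm wide; open, the fingers measure 117 mm over their backs; the gripper's body (75 mm by 190 mm) begins 51 mm behind the grasp point.
Start: joints at [1.169, 0.332, -0.065, 1.46, 0.022, 1.35, -0.088], TCP at [0.231, -0.581, 0.223] pointing down, gripper open.
Joint ranges: [-2.6, 2.6], [-0.5, 2.12], [-1.47, 1.34], [0.16, 2.42], [-1.27, 4.41], [0.06, 2.06], [-2.6, 2.6]. Speed limits (rad/s): [2.22, 2.22, 2.79, 2.79, 3.14, 3.14, 3.14].

INTERFACE

Orientations are given as a unit quaternion [x, y, z, w].
In Python, from bench import r gives the robot as it stands.
- The arm moves only by the tool send_rows, never from a script. Its argument "commands" is a list of rows, each a list of 7 numbers: the shift along the world's x, y, z normalised to -1 to 1, where 1 is 0.03 m, then the turn, a rotation vector about the world's x, y, z normalised to -1 to 1, where 1 is 5 degrees, then the gripper command: -1 is fully open, 1 is shut, values between are in proportion. In form: [[tx, ty, tz, ax, ay, az, jaw], ...]. A call has 1 to 10 rows; each row shifts and turns the pose as measured when the row begins; what a row does not reach is not made up. A row lasts 1/12 s, in which the tool goes at most 41.7 mm and 7.16 degrees, less where a joint would pass 70% of its speed; a pose out of reach is approached as far as the arm can. A call with a number of a shift or a turn outside -1 to 1 is refused whole. A call with a gripper value outside its range is refused whole. The fingers move at their own pace and stop on an object; "grip_force" is the grip in N (left out, the last holds). Time passes only in rows, so rows that do not move let the fingers close. It gives the time, the measured TCP pose, the force and the opening at its end, in the units of the state.
- r.read_state(): the state, without advancing time (a new reading comes with each control period).
- r.camera(name): name is "scene" or "top" or "wrist"; returns the picture (420x560x3 uint8, blue, green, red); there is no depth.
- r.calibration(name): a dict with "K" (3x3 intrinsics, pixels), "R" (3x3) and "t" (3): a world point X has camera coordinates R X + t; the wrist camera has in their place "mount" (4x4, takes a point from camera to tool coordinates, whose origin is the TCP and whose axes are the flange's). Camera axes: x right, y down, z forward; pixel columns grow to the right and rows downward; lengths in m; the calibration is good to about 2 mm. A picture is of the moment at which its call begins: read the wrist's pose just before it. calibration takes no time and is no camera call.
- r.close_job(): hands the job in, once; it reports no verdict.
The state is a dict: "time": time; "joint_positions": joint angles; "joint_vel": joint speeds; "joint_torque": joint torques, N m; "ee_pos": TCP position; "eef_rot": TCP orientation; "ft_force": force on the tool from outside, world axes, zero at the start; "torque": the same for the moment, N m; "width": finger opening in m.
Only numpy, scipy, OpenCV 4.12 (cv2) and the standard library are available. Lean on these libraries where they do the work, as an engineer would, in place of code of your own. Each camera call takes 0.05 s, during which the arm holds its last target.

## Working session

There is one attempt and no reset: what is moved stays moved. The work goes in short steps, Python scripts to look and compute and a tool call to move; the robot and the scene stay as the last step left them, time stands still between calls to the robot, and variables do not carry over. Pictures are saved under pics/ and viewed, and the job is handed in when it is done.

Besides the shell and the picture viewer there is one more tool, called after "Request:" as name(argument=value, ...), one argument or row to a line, values as JSON. send_rows: Moves the arm, as the interface text tells. Scaled input: -1 to 1 covers 0.03 m each way for a shift and 5 degrees each way for a turn. Its arguments: {"type":"object","properties":{"commands":{"type":"array"},"grip_force":{"type":"number"}},"required":["commands"]}

```bash
mkdir -p pics; ls; python3 - <<'E'
from bench import r
import cv2,numpy as np
np.set_printoptions(precision=4,suppress=True)
s=r.read_state();print(s, r.hold_point_z)
for n in("scene","top","wrist"):
    print(n,r.calibration(n))
for n in("scene","top"):
    cv2.imwrite(f"pics/{n}0.png",r.camera(n))
E
```

```text
pics
{'time': 0.0, 'joint_positions': array([ 1.1694,  0.3328, -0.0647,  1.4609,  0.0216,  1.3499, -0.0885]), 'joint_vel': array([ 0.0018, -0.0003,  0.0008,  0.001 , -0.0002,  0.0007,  0.0003]), 'joint_torque': array([ -0.001 , -62.3261,   0.0239, -38.9894,  -0.0614,   0.0398,
         0.0002]), 'ee_pos': array([ 0.231 , -0.5803,  0.2218]), 'eef_rot': array([ 0.9821,  0.1883, -0.0002, -0.0007]), 'ft_force': array([ 0.0572, -0.3029, -0.1562]), 'torque': array([-0.0208, -0.0229, -0.0212]), 'width': 0.08712253790647422} 0.0187
scene {'K': array([[523.5181,   0.    , 277.6693],
       [  0.    , 523.5181, 200.3095],
       [  0.    ,   0.    ,   1.    ]]), 'R': array([[-0.9468, -0.3217,  0.0056],
       [-0.309 ,  0.9042, -0.2949],
       [ 0.0898, -0.281 , -0.9555]]), 't': array([0.5958, 0.2101, 1.2856])}
top {'K': array([[530.3008,   0.    , 273.057 ],
       [  0.    , 530.3008, 221.1613],
       [  0.    ,   0.    ,   1.    ]]), 'R': array([[-0.0291, -0.9995,  0.0126],
       [-0.9965,  0.028 , -0.0786],
       [ 0.0782, -0.0149, -0.9968]]), 't': array([0.0349, 0.6682, 1.1367])}
wrist {'K': array([[291.466 ,   0.    , 278.1815],
       [  0.    , 291.466 , 205.6823],
       [  0.    ,   0.    ,   1.    ]]), 'mount': array([[ 0.0005, -0.9593, -0.2825,  0.0779],
       [ 1.    ,  0.0005,  0.0001,  0.0005],
       [ 0.    , -0.2825,  0.9593, -0.1627],
       [ 0.    ,  0.    ,  0.    ,  1.    ]])}
```

View pics/scene0.png

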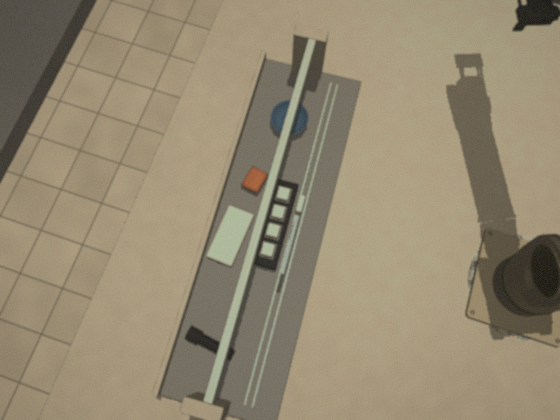

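View pics/top0.png

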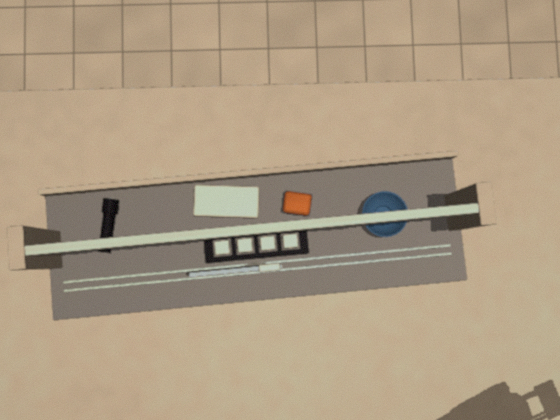

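```bash
python3 - <<'E'
import cv2
a=cv2.imread("pics/top0.png")[215:295,175:325]
cv2.imwrite("pics/top0c.png",cv2.resize(a,None,fx=5,fy=5,interpolation=cv2.INTER_CUBIC))
a=cv2.imread("pics/scene0.png")[170:300,225:335]
cv2.imwrite("pics/scene0c.png",cv2.resize(a,None,fx=4.5,fy=4.5,interpolation=cv2.INTER_CUBIC))
E
```

```text
(no output)
```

View pics/top0c.png

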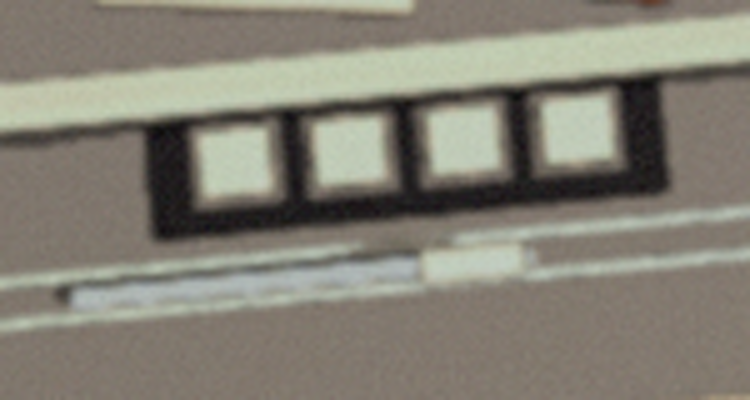

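View pics/scene0c.png

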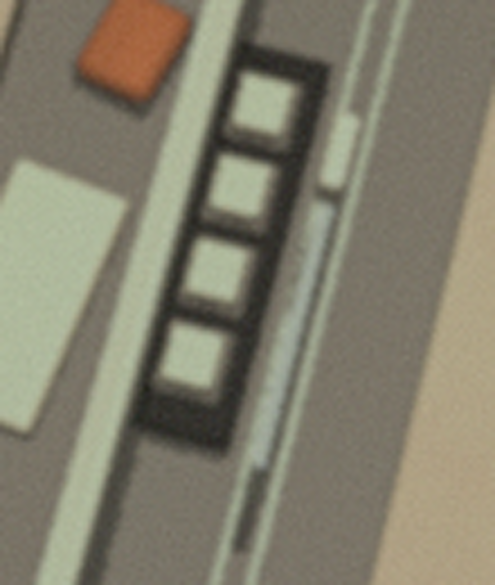

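```bash
cat > h.py <<'E'
import numpy as np
from bench import r
np.set_printoptions(precision=4,suppress=True)
C={n:r.calibration(n) for n in("scene","top")}
def ray(n,u,v):
    c=C[n];R=np.array(c["R"]);t=np.array(c["t"])
    d=R.T@np.linalg.inv(c["K"])@np.array([u,v,1]);return -R.T@t,d
def atz(n,u,v,z):
    o,d=ray(n,u,v);return o+d*(z-o[2])/d[2]
def tri(a,b):
    A=[];B=[]
    M=np.zeros((3,3));q=np.zeros(3)
    for o,d in(a,b):
        d=d/np.linalg.norm(d);P=np.eye(3)-np.outer(d,d);M+=P;q+=P@o
    return np.linalg.solve(M,q)
E
python3 - <<'E'
from h import *
T=[(237,160),(350,148),(464,138),(578,128)];S=[(193,354),(216,268),(240,185),(265,103)]
for a,b in zip(T,S):
    ta=(a[0]/5+175-.4,a[1]/5+215-.4);sb=(b[0]/4.5+225-.4,b[1]/4.5+170-.4)
    print(atz("top",*ta,.074),atz("scene",*sb,.074),tri(ray("top",*ta),ray("scene",*sb)))
a,b=(472,264),(340,152)
ta=(a[0]/5+175-.4,a[1]/5+215-.4);sb=(b[0]/4.5+225-.4,b[1]/4.5+170-.4)
print("grip",tri(ray("top",*ta),ray("scene",*sb)))
for z in (.1,.12,.14,.16):print(atz("top",*ta,z),atz("scene",*sb,z))
E
```

```text
[0.6148 0.1248 0.074 ] [0.6122 0.1261 0.074 ] [0.6138 0.1251 0.068 ]
[0.6185 0.0775 0.074 ] [0.6158 0.0783 0.074 ] [0.6174 0.0774 0.0694]
[0.6213 0.0296 0.074 ] [0.6185 0.0309 0.074 ] [0.6203 0.0294 0.0678]
[ 0.6241 -0.0183  0.074 ] [ 0.6205 -0.0172  0.074 ] [ 0.6227 -0.0188  0.068 ]
grip [0.5689 0.0282 0.1799]
[0.5688 0.0279 0.1   ] [0.5722 0.0039 0.1   ]
[0.569 0.028 0.12 ] [0.5712 0.0099 0.12  ]
[0.5692 0.0281 0.14  ] [0.5703 0.016  0.14  ]
[0.5694 0.0282 0.16  ] [0.5693 0.022  0.16  ]
```

```bash
cat >> h.py <<'E'
from scipy.spatial.transform import Rotation as Ro
YAW=np.arctan2(.0089,.1433)
ex=np.array([np.cos(YAW),np.sin(YAW),0]);ey=np.array([-np.sin(YAW),np.cos(YAW),0])
def Rt(sl,roll=0):
    s=np.radians(sl)
    z=ex*np.sin(s)-np.array([0,0,1])*np.cos(s)
    y=-ey
    x=np.cross(y,z)
    return Ro.from_matrix(np.c_[x,y,z])
def rotcmd(sl):
    c=Ro.from_quat(r.read_state()["eef_rot"])
    v=(Rt(sl)*c.inv()).as_rotvec();return np.degrees(v)/5
E
python3 - <<'E'
from h import *
print(np.degrees(YAW),Rt(35).as_matrix(),rotcmd(35),rotcmd(0))
E
```

```text
3.553930847633343 [[ 0.8176  0.062   0.5725]
 [ 0.0508 -0.9981  0.0356]
 [ 0.5736  0.     -0.8192]] [ 1.5234 -6.8623 -3.5206] [-0.0138 -0.0038 -3.6302]
```

Request:
send_rows(
  commands=[
    [0.5,0.95,0.1,0.08,-0.34,-0.18,1],
    [0.5,0.95,0.1,0.08,-0.34,-0.18,1],
    [0.5,0.95,0.1,0.08,-0.34,-0.18,1],
    [0.5,0.95,0.1,0.08,-0.34,-0.18,1],
    [0.5,0.95,0.1,0.08,-0.34,-0.18,1],
    [0.5,0.95,0.1,0.08,-0.34,-0.18,1],
    [0.5,0.95,0.1,0.08,-0.34,-0.18,1],
    [0.5,0.95,0.1,0.08,-0.34,-0.18,1],
    [0.5,0.95,0.1,0.08,-0.34,-0.18,1],
    [0.5,0.95,0.1,0.08,-0.34,-0.18,1],
  ],
)

```text
time: 0.93
ee_pos: [0.3804, -0.2853, 0.2462]
eef_rot: [0.983, 0.101, 0.154, -0.012]
ft_force: [0.6, -0.6, -0.8]
width: 0.0283
```

Request:
send_rows(
  commands=[
    [0.57,0.83,0,0.08,-0.34,-0.18,1],
    [0.57,0.83,0,0.08,-0.34,-0.18,1],
    [0.57,0.83,0,0.08,-0.34,-0.18,1],
    [0.57,0.83,0,0.08,-0.34,-0.18,1],
    [0.57,0.83,0,0.08,-0.34,-0.18,1],
    [0.57,0.83,0,0.08,-0.34,-0.18,1],
    [0.57,0.83,0,0.08,-0.34,-0.18,1],
    [0.57,0.83,0,0.08,-0.34,-0.18,1],
    [0.57,0.83,0,0.08,-0.34,-0.18,1],
    [0.57,0.83,0,0.08,-0.34,-0.18,1],
  ],
)

```text
time: 1.77
ee_pos: [0.5553, -0.0215, 0.2453]
eef_rot: [0.951, 0.015, 0.308, -0.02]
ft_force: [1.7, 0.3, 0.2]
width: 0.0006
```

```bash
python3 - <<'E'
from h import *
import cv2
s=r.read_state();print(s["ee_pos"],rotcmd(35),s["ft_force"],s["joint_positions"],s["width"])
cv2.imwrite("pics/w1.png",r.camera("wrist"))
a=r.camera("top")[195:315,175:335]
cv2.imwrite("pics/t1.png",cv2.resize(a,None,fx=5,fy=5,interpolation=cv2.INTER_CUBIC))
E
```

```text
[ 0.5553 -0.0215  0.2453] [-0.3423  0.1702  0.2505] [1.6817 0.3442 0.231 ] [ 0.8469 -0.2845 -0.7278  2.1312 -0.4804  0.6427 -1.1586] 0.0005665907487586168
```

View pics/w1.png

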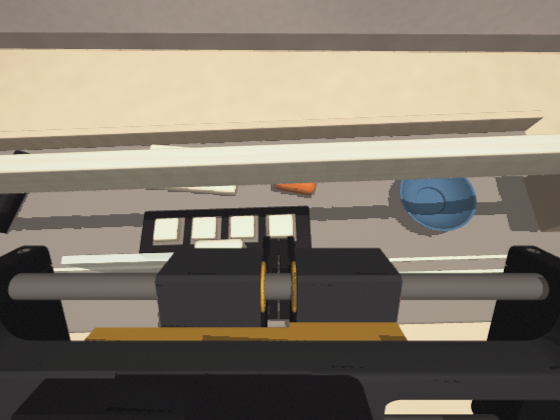

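View pics/t1.png

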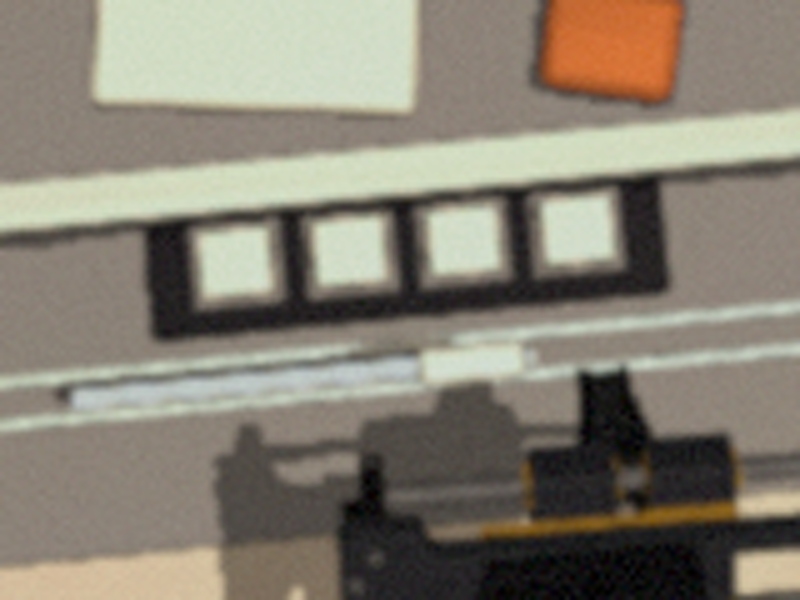

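```bash
cat >> h.py <<'E'
W=r.calibration("wrist")
def wray(u,v,pos,q):
    M=np.array(W["mount"]);R=Ro.from_quat(q).as_matrix()
    d=np.linalg.inv(W["K"])@np.array([u,v,1])
    return pos+R@M[:3,3], R@M[:3,:3]@d
def watz(u,v,pos,q,z):
    o,d=wray(u,v,pos,q);return o+d*(z-o[2])/d[2]
E
python3 - <<'E'
from h import *
import cv2
s=r.read_state();p,q=s["ee_pos"],s["eef_rot"]
for u,v in((168,229),(205,227),(243,226),(281,225)):print(watz(u,v,p,q,.074))
ta=(472/5+175-.4,264/5+215-.4)
print(tri(ray("top",*ta),wray(219,244,p,q)))
a=cv2.imread("pics/w1.png")[195:280,130:330]
cv2.imwrite("pics/w1c.png",cv2.resize(a,None,fx=4,fy=4,interpolation=cv2.INTER_CUBIC))
E
```

```text
[0.6109 0.1266 0.074 ]
[0.6152 0.0805 0.074 ]
[0.6184 0.0331 0.074 ]
[ 0.6215 -0.014   0.074 ]
[0.5692 0.0288 0.2016]
```

View pics/w1c.png

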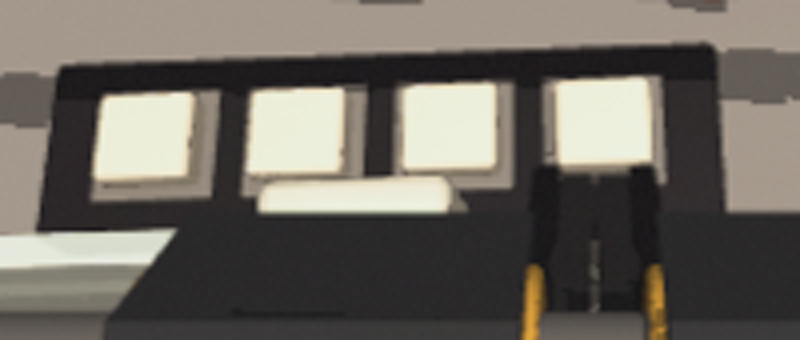

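```bash
python3 - <<'E'
from h import *
s=r.read_state();p,q=s["ee_pos"],s["eef_rot"]
o,d=wray(219,239.7,p,q)
for z in(.14,.15,.16,.17,.18):print(z,o+d*(z-o[2])/d[2], (o+d*(.576-o[0])/d[0]))
# fingertip check
o,d=wray(227,239.7,p,q)
M=np.array(W["mount"])
def proj(X):
    R=Ro.from_quat(q).as_matrix();c=M[:3,:3].T@(R.T@(X-p)-M[:3,3]);k=W["K"]@c;return k[:2]/k[2]
print(proj(p),proj(np.array([.576,.008,.17])))
E
```

```text
0.14 [0.5856 0.0448 0.14  ] [0.576  0.0339 0.184 ]
0.15 [0.5834 0.0423 0.15  ] [0.576  0.0339 0.184 ]
0.16 [0.5812 0.0398 0.16  ] [0.576  0.0339 0.184 ]
0.17 [0.579  0.0374 0.17  ] [0.576  0.0339 0.184 ]
0.18 [0.5769 0.0349 0.18  ] [0.576  0.0339 0.184 ]
[277.6549 253.6276] [251.6504 244.4139]
```

Request:
send_rows(
  commands=[
    [0.16,-0.1,-0.6,-0.1,0.05,0.08,1],
    [0.16,0,-0.7,-0.1,0.05,0.08,1],
    [0.16,0,-0.7,-0.1,0.05,0.08,1],
    [0.16,0,-0.7,0,0,0,1],
    [0,0,0,0,0,0,1],
  ],
)

```text
time: 2.28
ee_pos: [0.5746, -0.021, 0.1621]
eef_rot: [0.953, 0.035, 0.301, -0.01]
ft_force: [-1.3, 0.3, -1.1]
width: 0.0
```

```bash
python3 - <<'E'
from h import *
import cv2
s=r.read_state();print(s["ee_pos"],rotcmd(35),s["ft_force"],s["joint_positions"],s["width"])
a=r.camera("scene")[170:300,225:365]
cv2.imwrite("pics/s2.png",cv2.resize(a,None,fx=4.5,fy=4.5,interpolation=cv2.INTER_CUBIC))
a=r.camera("top")[195:315,175:335]
cv2.imwrite("pics/t2.png",cv2.resize(a,None,fx=5,fy=5,interpolation=cv2.INTER_CUBIC))
E
```

```text
[ 0.5746 -0.021   0.1621] [ 0.0176  0.0147 -0.1132] [-1.2775  0.3257 -1.1311] [ 0.9052 -0.0927 -0.8781  2.1822 -0.2852  0.4206 -1.2665] 2.2156984076227742e-05
```

View pics/s2.png

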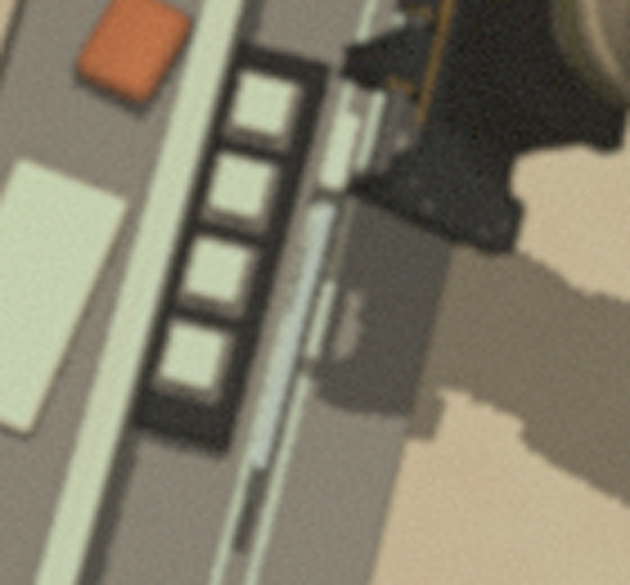

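View pics/t2.png

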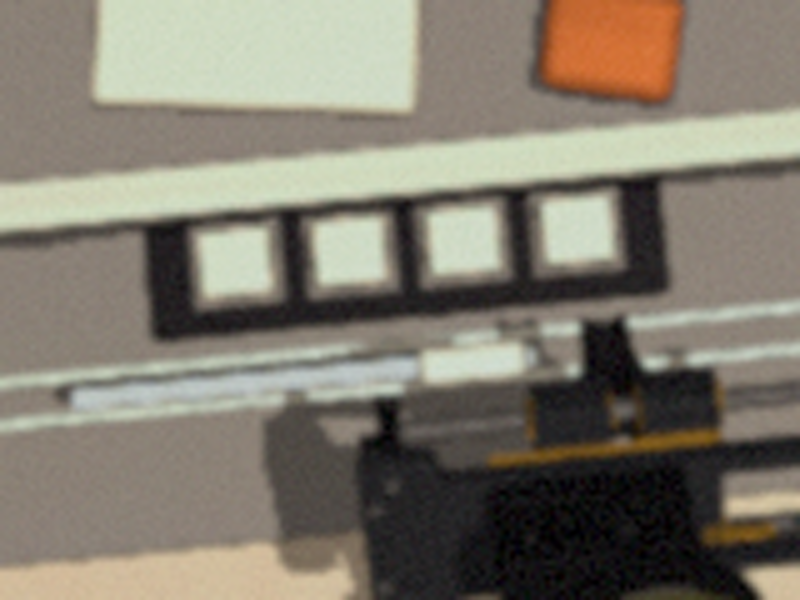

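Request:
send_rows(
  commands=[
    [-0.02,0.3,0,0,0,-0.05,1],
    [-0.02,0.3,0,0,0,-0.05,1],
    [-0.02,0.3,0,0,0,0,1],
    [-0.02,0.3,0,0,0,0,1],
    [-0.02,0.3,0,0,0,0,1],
  ],
)

```text
time: 2.8
ee_pos: [0.5738, 0.0192, 0.1725]
eef_rot: [0.952, 0.026, 0.305, -0.005]
ft_force: [0.1, -3.1, -1.4]
width: 0.0005
```

Request:
send_rows(
  commands=[
    [-0.02,0.3,-0.15,0,0,0,1],
    [-0.02,0.3,-0.15,0,0,0,1],
  ],
)

```text
time: 2.97
ee_pos: [0.5742, 0.0355, 0.168]
eef_rot: [0.951, 0.025, 0.307, -0.002]
ft_force: [-1.2, -3.3, 3.6]
width: 0.0003
```

```bash
python3 - <<'E'
from h import *
import cv2
s=r.read_state();print(s["ee_pos"],rotcmd(35),s["ft_force"],s["joint_positions"],s["width"])
a=r.camera("scene")[170:300,225:365]
cv2.imwrite("pics/s3.png",cv2.resize(a,None,fx=4.5,fy=4.5,interpolation=cv2.INTER_CUBIC))
E
```

```text
[0.5742 0.0355 0.168 ] [0.1224 0.1619 0.1438] [-1.189  -3.3207  3.6262] [ 0.9367 -0.1377 -1.0494  2.1838 -0.1344  0.4066 -1.5582] 0.0003375775315824371
```

View pics/s3.png

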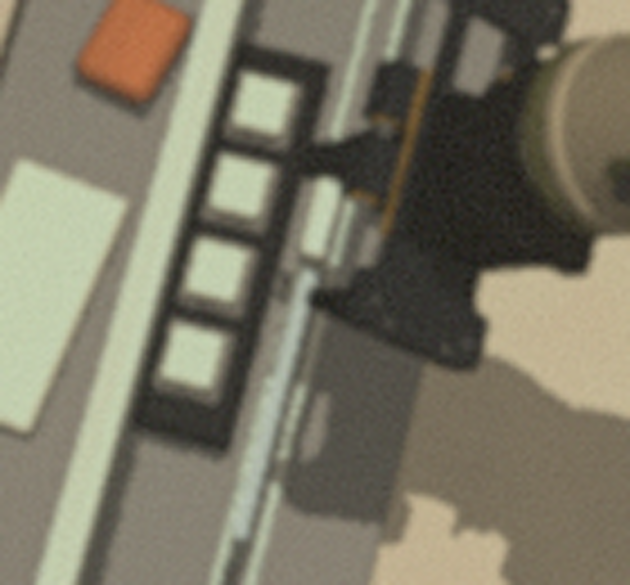

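```bash
cat > kin.py <<'E'
import numpy as np, itertools
from scipy.spatial.transform import Rotation as Ro
from scipy.optimize import least_squares
S=[([1.1694,.3328,-.0647,1.4609,.0216,1.3499,-.0885],[.231,-.5803,.2218],[.9821,.1883,-.0002,-.0007]),
([.8469,-.2845,-.7278,2.1312,-.4804,.6427,-1.1586],[.5553,-.0215,.2453],[.951,.015,.308,-.02]),
([.9052,-.0927,-.8781,2.1822,-.2852,.4206,-1.2665],[.5746,-.021,.1621],[.953,.035,.301,-.01]),
([.9367,-.1377,-1.0494,2.1838,-.1344,.4066,-1.5582],[.5742,.0355,.168],[.951,.025,.307,-.002])]
def fk(j,sg,P):
    R=Ro.identity();p=np.array([0,0,0.])
    h,a,b,c,y0,y7,a1,b1,c1=P
    R=Ro.from_euler('z',y0)*Ro.from_euler('z',sg[0]*j[0]);p=np.array([0,0,h])
    R=R*Ro.from_euler('y',j[1]);
    R=R*Ro.from_euler('z',sg[2]*j[2]);p=p+R.apply([a1,0,a])
    R=R*Ro.from_euler('y',j[3])
    R=R*Ro.from_euler('z',sg[4]*j[4]);p=p+R.apply([b1,0,b])
    R=R*Ro.from_euler('y',j[5])
    R=R*Ro.from_euler('z',sg[6]*j[6]+y7);p=p+R.apply([c1,0,c])
    return p,R
if __name__=="__main__":
    best=[]
    for t in itertools.product([1,-1],repeat=4):
        sg=[t[0],1,t[1],1,t[2],1,t[3]]
        def f(P):
            o=[]
            for j,p,q in S:
                pp,R=fk(j,sg,P);o+=list(pp-p)+list(.3*(R*Ro.from_quat(q).inv()).as_rotvec())
            return o
        for y0 in(0,3.14):
          for y7 in (0,1.57,-1.57,3.14):
            s=least_squares(f,[.35,.35,.35,.25,y0,y7,0,0,0]);best.append((s.cost,sg,s.x))
    best.sort(key=lambda t:t[0])
    np.set_printoptions(precision=4,suppress=True)
    for b in best[:4]:print(b[0],b[1],b[2])
E
python3 kin.py
```

```text
0.00012884547848490257 [-1, 1, -1, 1, -1, 1, -1] [ 0.251   0.3999  0.4609  0.2995 -0.0445  1.5319  0.045  -0.0094 -0.0194]
0.0001288454784849757 [-1, 1, -1, 1, -1, 1, -1] [ 0.251   0.3999  0.4609  0.2995 -0.0445  1.5319  0.045  -0.0094 -0.0194]
0.00012884547848575874 [-1, 1, -1, 1, -1, 1, -1] [ 0.251   0.3999  0.4609  0.2995 -0.0445  1.5319  0.045  -0.0094 -0.0194]
0.0001288454784862062 [-1, 1, -1, 1, -1, 1, -1] [ 0.251   0.3999  0.4609  0.2995 -0.0445  1.5319  0.045  -0.0094 -0.0194]
```

```bash
cat > sim.py <<'E'
from kin import *
from h import Rt,ex,ey
sg=[-1,1,-1,1,-1,1,-1];P=[.251,.3999,.4609,.2995,-.0445,1.5319,.045,-.0094,-.0194]
LO=np.array([-2.6,-.5,-1.47,.16,-1.27,.06,-2.6]);HI=np.array([2.6,2.12,1.34,2.42,4.41,2.06,2.6])
def err(q,p,R):
    a,b=fk(q,sg,P);return np.r_[p-a,(R*b.inv()).as_rotvec()]
def jac(q,p,R):
    e0=err(q,p,R);J=np.zeros((6,7))
    for i in range(7):
        d=np.array(q,float);d[i]+=1e-5;J[:,i]=-(err(d,p,R)-e0)/1e-5
    return J
def go(q,p1,R1,n=40,W=np.ones(7)):
    p0,R0=fk(q,sg,P);rv=(R1*R0.inv()).as_rotvec()
    for k in range(1,n+1):
        p=p0+(np.array(p1)-p0)*k/n;R=Ro.from_rotvec(rv*k/n)*R0
        for _ in range(2):
            J=jac(q,p,R);Wi=np.diag(W);q=q+Wi@J.T@np.linalg.solve(J@Wi@J.T+1e-6*np.eye(6),err(q,p,R))
    return q
E
python3 - <<'E'
from sim import *
np.set_printoptions(precision=3,suppress=True)
q0=np.array(S[0][0]);p1=np.array(S[1][1])
print("check start->w1",go(q0,p1,Ro.from_quat(S[1][2])), S[1][0])
q=np.array(S[3][0]);
for y in(.08,.13,.18,.23,.27):
    q=go(q,[.574-.062*(y-.0355),y,.165],Rt(35));print(y,q,err(q,[.574-.062*(y-.0355),y,.165],Rt(35)))
E
```

```text
check start->w1 [ 0.781 -0.267 -0.663  2.132 -0.485  0.648 -1.145] [0.8469, -0.2845, -0.7278, 2.1312, -0.4804, 0.6427, -1.1586]
0.08 [ 0.922 -0.125 -1.095  2.172 -0.135  0.42  -1.602] [ 0.  0. -0. -0.  0. -0.]
0.13 [ 0.994 -0.133 -1.275  2.151 -0.016  0.429 -1.808] [ 0.  0. -0. -0.  0. -0.]
0.18 [ 1.143 -0.161 -1.519  2.116  0.045  0.449 -1.962] [-0. -0.  0. -0. -0.  0.]
0.23 [ 1.245 -0.239 -1.694  2.066 -0.009  0.475 -2.019] [-0. -0.  0. -0. -0.  0.]
0.27 [ 1.284 -0.306 -1.782  2.017 -0.056  0.503 -2.056] [-0. -0.  0. -0. -0.  0.]
```

```bash
nproc; cat > search.py <<'E'
from sim import *
import sys,multiprocessing as mp
def step(q,p,R):
    J=jac(q,p,R);return q+J.T@np.linalg.solve(J@J.T+1e-6*np.eye(6),err(q,p,R))
def go2(q,p1,R1,track=None):
    p0,R0=fk(q,sg,P);rv=(R1*R0.inv()).as_rotvec();p1=np.array(p1)
    rows=max(np.linalg.norm(p1-p0)/.025,np.linalg.norm(rv)/np.radians(4.5))
    n=max(2,int(rows*.7))
    for k in range(1,n+1):
        q=step(q,p0+(p1-p0)*k/n,Ro.from_rotvec(rv*k/n)*R0)
        if track is not None:track.append(q)
    return step(q,p1,R1),rows
def pose(w):
    x,y,z,sl,yaw,roll=w
    return np.array([x,y,z]),Ro.from_euler('z',yaw,degrees=True)*Ro.from_rotvec(ex*np.radians(roll))*Rt(sl)
def marg(tr):
    tr=np.array(tr);return np.min(np.minimum(tr-LO,HI-tr))
def ev(ws,sl=35,q=np.array(S[3][0]),full=False):
    tr=[];rows=0
    for w in ws:
        q,n=go2(q,*pose(w),tr);rows+=n
    m1=marg(tr)
    tr2=[]
    for w in([.545,0.02,.25,sl,0,0],[.575,.0,.165,sl,0,0],[.558,.27,.165,sl,0,0],[.5,.25,.26,35,0,0],[.56,.12,.14,35,0,0],[.618,.12,.085,35,0,0],[.56,.12,.14,35,0,0],[.57,-.02,.14,35,0,0],[.63,-.02,.085,35,0,0]):
        q,n=go2(q,*pose(w),tr2)
        if full:print(w,np.round(q,2))
    return min(m1,marg(tr2)),rows,q,m1
def rnd(seed):
    g=np.random.default_rng(seed);k=g.integers(1,4)
    ws=[[.50,.03,.26,35,0,0]]
    for _ in range(k):ws.append([g.uniform(.38,.6),g.uniform(-.3,.3),g.uniform(.27,.45),g.choice([0,0,20,35,-15]),g.uniform(-80,80)*g.choice([0,1]),g.uniform(-30,30)*g.choice([0,1])])
    try:
        a=ev(ws);return a[0],a[1],ws
    except Exception as e:return -9,0,ws
if __name__=="__main__":
    np.set_printoptions(precision=2,suppress=True)
    for ws in([],[[.5,.03,.26,35,0,0],[.5,.03,.26,0,0,0]],[[.5,.03,.26,35,0,0],[.45,-.3,.3,0,0,0],[.45,.1,.3,0,0,0]]):
        for sl in(0,35):
            a=ev(ws,sl);print(sl,ws,a[0],a[1],a[2]) if ws else None
    with mp.Pool() as p:o=p.map(rnd,range(int(sys.argv[1])),chunksize=4)
    o.sort(key=lambda t:-(t[0]-.002*t[1]))
    for a in o[:8]:print(round(a[0],3),round(a[1]),[list(np.round(w,2)) for w in a[2]])
E
time OMP_NUM_THREADS=1 timeout 560 python3 search.py 600
```

```text
4Traceback (most recent call last):
  File "search.py", line 39, in <module>
    a=ev(ws,sl);print(sl,ws,a[0],a[1],a[2]) if ws else None
  File "search.py", line 22, in ev
    m1=marg(tr)
  File "search.py", line 17, in marg
    tr=np.array(tr);return np.min(np.minimum(tr-LO,HI-tr))
                                             ~~^~~
ValueError: operands could not be broadcast together with shapes (0,) (7,) 

real	0m1.048s
user	0m0.915s
sys	0m0.093s
```

```bash
sed -i 's/for ws in(\[\],/for ws in(/' search.py
time OMP_NUM_THREADS=1 timeout 560 python3 search.py 600
```

```text
0 [[0.5, 0.03, 0.26, 35, 0, 0], [0.5, 0.03, 0.26, 0, 0, 0]] -0.08394134337656922 12.553660225076651 [ 0.71  0.25 -0.74  2.09  0.32  0.27 -1.74]
35 [[0.5, 0.03, 0.26, 35, 0, 0], [0.5, 0.03, 0.26, 0, 0, 0]] -0.28057507509089663 12.553660225076651 [ 0.71  0.25 -0.73  2.09  0.31  0.26 -1.73]
0 [[0.5, 0.03, 0.26, 35, 0, 0], [0.45, -0.3, 0.3, 0, 0, 0], [0.45, 0.1, 0.3, 0, 0, 0]] 0.024957930911652215 34.22077516489496 [ 0.59  0.23 -0.61  2.09  0.19  0.26 -1.63]
35 [[0.5, 0.03, 0.26, 35, 0, 0], [0.45, -0.3, 0.3, 0, 0, 0], [0.45, 0.1, 0.3, 0, 0, 0]] -0.13570252786277104 34.22077516489496 [ 0.68  0.24 -0.7   2.09  0.28  0.26 -1.71]
0.021 43 [[np.float64(0.5), np.float64(0.03), np.float64(0.26), np.float64(35.0), np.float64(0.0), np.float64(0.0)], [np.float64(0.57), np.float64(0.03), np.float64(0.44), np.float64(35.0), np.float64(71.73), np.float64(0.0)], [np.float64(0.52), np.float64(0.28), np.float64(0.28), np.float64(0.0), np.float64(-0.0), np.float64(0.0)], [np.float64(0.58), np.float64(0.27), np.float64(0.35), np.float64(20.0), np.float64(-12.23), np.float64(0.0)]]
-0.001 33 [[np.float64(0
[... 2153 characters left out ...]
np.float64(-0.13), np.float64(0.37), np.float64(35.0), np.float64(70.55), np.float64(-0.0)], [np.float64(0.43), np.float64(-0.23), np.float64(0.42), np.float64(20.0), np.float64(25.15), np.float64(23.19)]]
-0.026 42 [[np.float64(0.5), np.float64(0.03), np.float64(0.26), np.float64(35.0), np.float64(0.0), np.float64(0.0)], [np.float64(0.38), np.float64(-0.24), np.float64(0.28), np.float64(0.0), np.float64(-0.0), np.float64(25.95)], [np.float64(0.54), np.float64(-0.17), np.float64(0.29), np.float64(0.0), np.float64(-12.4), np.float64(-22.45)], [np.float64(0.44), np.float64(0.18), np.float64(0.34), np.float64(-15.0), np.float64(-0.0), np.float64(0.0)]]
real	0m41.276s
user	2m32.877s
sys	0m0.205s
```

```bash
cat > search2.py <<'E'
from search import *
# params: push end (sl,yaw,roll); mid via after push (x,y,z,sl,yaw,roll); key orientation yaw, roll
lo=np.array([0,-40,-20, .40,-.3,.27,-15,-70,-30, -12,-12]);hi=np.array([35,60,20,.55,.35,.42,45,70,30,12,12])
def ev2(v,full=False):
    q=np.array(S[3][0]);tr=[];rows=0;m=[]
    ky,kr=v[9:11]
    seq=[[.560,.27,.165,*v[:3]],[.48,.27,.24,*v[:3]],list(v[3:9]),[.54,.12,.16,35,ky,kr],[.618,.12,.085,35,ky,kr],[.54,.12,.14,35,ky,kr],[.55,-.02,.14,35,ky,kr],[.63,-.02,.085,35,ky,kr]]
    for w in seq:
        t=[];q,n=go2(q,*pose(w),t);rows+=n;m.append(marg(t))
        if full:print(np.round(w,3),np.round(m[-1],3),np.round(q,2),round(n,1))
    return min(m),rows
def cost(v):
    try:
        m,n=ev2(v)
        if not np.isfinite(m):return 9
        return -min(m,.2)+.0015*n+.001*(abs(v[9])+abs(v[10]))
    except Exception:return 9
def climb(seed):
    g=np.random.default_rng(seed)
    b=None
    for _ in range(12):
        v=g.uniform(lo,hi);c=cost(v)
        if b is None or c<b[0]:b=(c,v)
    s=.25
    for k in range(90):
        v=np.clip(b[1]+g.normal(size=11)*(hi-lo)*s*(g.random(11)<.5),lo,hi);c=cost(v)
        if c<b[0]:b=(c,v)
        else:s=max(.04,s*.97)
    return b
if __name__=="__main__":
    with mp.Pool(4) as p:o=p.map(climb,range(16),chunksize=1)
    o.sort(key=lambda t:t[0])
    for c,v in o[:4]:print(c,np.round(v,2))
    ev2(o[0][1],True)
E
time OMP_NUM_THREADS=1 timeout 575 python3 search2.py
```

```text
-0.07636395877115955 [ 6.98 31.1  20.    0.53  0.24  0.29 16.79 11.93  0.53 11.18 10.63]
-0.07552272016479217 [  2.33  37.23   5.32   0.51   0.3    0.35   8.96  24.68 -12.38  11.52
  11.95]
-0.07144326372250046 [34.97 60.   -8.8   0.48  0.14  0.35 22.54 47.4  14.24 12.   12.  ]
-0.05867952092409093 [ 8.63 46.99 15.11  0.51  0.09  0.36 -7.69 15.81 -5.34  4.77  2.83]
[ 0.56   0.27   0.165  6.976 31.103 20.   ] 0.303 [ 0.46  0.64 -1.07  1.54  0.2   1.19 -1.55] 11.4
[ 0.48   0.27   0.24   6.976 31.103 20.   ] 0.205 [ 0.69  0.39 -1.27  1.69  0.02  1.24 -1.53] 4.4
[ 0.527  0.239  0.285 16.787 11.933  0.531] 0.191 [ 0.71  0.08 -1.24  1.72  0.14  1.11 -1.86] 6.7
[ 0.54   0.12   0.16  35.    11.177 10.628] 0.185 [ 0.7  -0.13 -0.81  2.22 -0.73  0.52 -0.95] 6.9
[ 0.618  0.12   0.085 35.    11.177 10.628] 0.217 [ 0.6   0.28 -0.77  2.08 -0.25  0.29 -1.24] 4.3
[ 0.54   0.12   0.14  35.    11.177 10.628] 0.169 [ 0.95 -0.12 -1.06  2.24 -0.82  0.49 -0.86] 3.8
[ 0.55  -0.02   0.14  35.    11.177 10.628] 0.176 [ 1.07 -0.01 -0.87  2.19 -0.79  0.62 -0.6 ] 5.7
[ 0.63  -0.02   0.085 35.    11.177 10.628] 0.308 [ 0.9   0.35 -0.82  2.02 -0.39  0.42 -0.87] 3.9
real	1m44.368s
user	5m35.560s
sys	0m0.378s
```

```bash
cat >> h.py <<'E'
def tgt(sl,yaw=0,roll=0):
    return Ro.from_euler('z',yaw,degrees=True)*Ro.from_rotvec(ex*np.radians(roll))*Rt(sl)
def plan(p=None,sl=35,yaw=0,roll=0):
    s=r.read_state();c=Ro.from_quat(s["eef_rot"])
    v=(tgt(sl,yaw,roll)*c.inv()).as_rotvec()
    print("now",s["ee_pos"],"f",s["ft_force"],"q",s["joint_positions"],"t",round(s["time"],2))
    if p is not None:print("shift units",(np.array(p)-s["ee_pos"])/.03)
    print("turn units",np.degrees(v)/5)
E
python3 -c "
from h import *
plan([.560,.23,.16],2,35,5)"
```

```text
now [0.574  0.0375 0.1676] f [-0.4019  2.4265 -0.6904] q [ 0.937  -0.1375 -1.0539  2.1841 -0.132   0.4058 -1.5622] t 3.02
shift units [-0.4651  6.4161 -0.2534]
turn units [-1.3887  6.8156  7.1614]
```

Request:
send_rows(
  commands=[
    [-0.02,0.32,-0.06,-0.09,0.42,0.44,1],
    [-0.02,0.32,-0.06,-0.09,0.42,0.44,1],
    [-0.02,0.32,-0.06,-0.09,0.42,0.44,1],
    [-0.02,0.32,-0.06,-0.09,0.42,0.44,1],
    [-0.02,0.32,-0.03,-0.09,0.42,0.44,1],
    [-0.02,0.32,-0.03,-0.09,0.42,0.44,1],
  ],
)

```text
time: 3.52
ee_pos: [0.5697, 0.0861, 0.1646]
eef_rot: [0.97, 0.143, 0.195, -0.009]
ft_force: [-1.2, -2.0, 1.5]
width: -0.0
```

```bash
python3 - <<'E'
from h import *
import cv2
plan([.560,.23,.16],2,35,5)
a=r.camera("top")[195:315,145:305]
cv2.imwrite("pics/t4.png",cv2.resize(a,None,fx=5,fy=5,interpolation=cv2.INTER_CUBIC))
E
```

```text
now [0.5697 0.0861 0.1646] f [-1.1815 -1.9928  1.5359] q [ 0.8887  0.0955 -1.1476  1.983   0.1569  0.732  -1.6143] t 3.52
shift units [-0.3237  4.7953 -0.152 ]
turn units [-0.6251  4.2963  4.49  ]
```

View pics/t4.png

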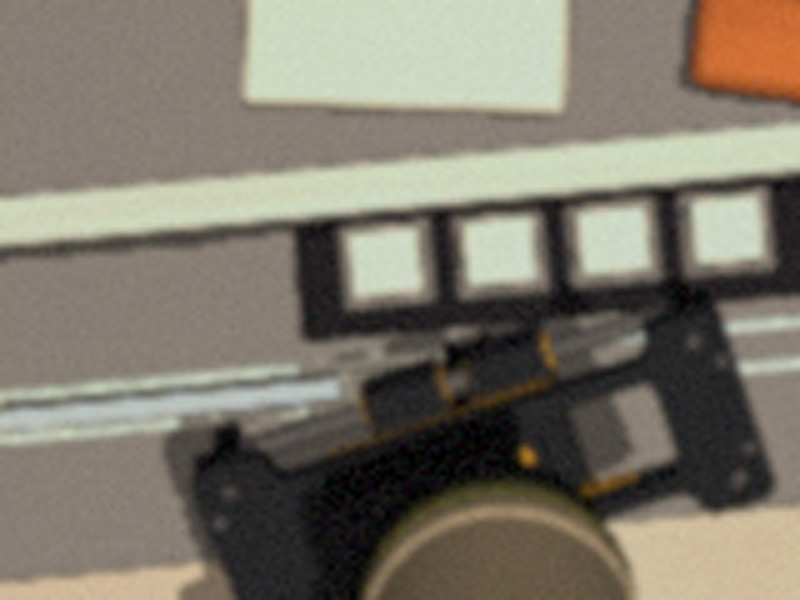

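Request:
send_rows(
  commands=[
    [-0.03,0.42,-0.03,-0.06,0.42,0.44,1],
    [-0.03,0.42,-0.03,-0.06,0.42,0.44,1],
    [-0.03,0.42,-0.03,-0.06,0.42,0.44,1],
    [-0.03,0.42,-0.03,-0.06,0.42,0.44,1],
    [-0.03,0.42,-0.03,-0.06,0.42,0.44,1],
    [-0.03,0.42,-0.03,-0.06,0.42,0.44,1],
    [-0.03,0.42,-0.03,-0.06,0.42,0.44,1],
  ],
)

```text
time: 4.15
ee_pos: [0.5648, 0.1659, 0.1628]
eef_rot: [0.96, 0.272, 0.057, -0.031]
ft_force: [-0.2, -3.1, 2.2]
width: 0.0004
```

```bash
python3 - <<'E'
from h import *
plan([.558,.23,.16],2,35,5)
E
```

```text
now [0.5648 0.1659 0.1628] f [-0.1887 -3.1262  2.2245] q [ 0.5733  0.4167 -1.1041  1.7046  0.3667  1.1351 -1.6276] t 4.15
shift units [-0.2278  2.1371 -0.094 ]
turn units [-0.0558  1.2501  1.4196]
```

Request:
send_rows(
  commands=[
    [-0.07,0.3,-0.03,0,0.2,0.2,1],
    [-0.05,0.3,-0.03,0,0.2,0.2,1],
    [-0.04,0.3,-0.03,0,0.2,0.2,1],
    [-0.03,0.25,-0.03,0,0.2,0.2,1],
  ],
)

```text
time: 4.48
ee_pos: [0.5624, 0.1985, 0.1626]
eef_rot: [0.951, 0.304, 0.022, -0.042]
ft_force: [1.3, -2.4, 2.5]
width: 0.0008
```

Request:
send_rows(
  commands=[
    [-0.02,0.2,0,0,0,0,1],
    [-0.02,0.2,0,0,0,0,1],
  ],
)

```text
time: 4.65
ee_pos: [0.5617, 0.2097, 0.1628]
eef_rot: [0.952, 0.304, 0.022, -0.042]
ft_force: [2.0, -2.2, -2.3]
width: 0.0005
```

Request:
send_rows(
  commands=[
    [-0.02,0.2,0,0,0,0,1],
    [-0.02,0.2,0,0,0,0,1],
  ],
)

```text
time: 4.82
ee_pos: [0.5608, 0.2214, 0.1628]
eef_rot: [0.952, 0.303, 0.022, -0.041]
ft_force: [3.5, -2.7, -1.0]
width: 0.0005
```

```bash
python3 - <<'E'
from h import *
import cv2
plan([.558,.23,.16],2,35,5)
a=r.camera("top")[195:315,60:260]
cv2.imwrite("pics/t5.png",cv2.resize(a,None,fx=4,fy=4,interpolation=cv2.INTER_CUBIC))
E
```

```text
now [0.5608 0.2214 0.1628] f [ 3.4586 -2.6867 -1.0427] q [ 0.4235  0.5095 -1.0855  1.6063  0.4021  1.2357 -1.6694] t 4.82
shift units [-0.0917  0.2866 -0.0919]
turn units [-0.0243  0.4432  0.6589]
```

View pics/t5.png

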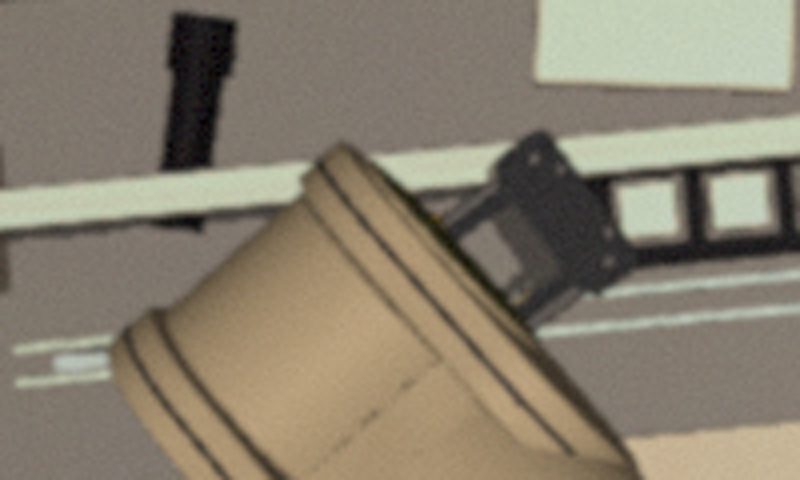

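Request:
send_rows(
  commands=[
    [-0.04,0.18,0,0,0,0,1],
    [-0.03,0.18,0,0,0,0,1],
  ],
)

```text
time: 5.03
ee_pos: [0.5589, 0.2335, 0.1633]
eef_rot: [0.952, 0.303, 0.023, -0.041]
ft_force: [4.3, -1.4, -1.8]
width: 0.0004
```

Request:
send_rows(
  commands=[
    [-0.02,0.15,0,0,0,0,1],
    [-0.02,0.15,0,0,0,0,1],
  ],
)

```text
time: 5.2
ee_pos: [0.5581, 0.2429, 0.1634]
eef_rot: [0.952, 0.302, 0.024, -0.041]
ft_force: [4.5, -0.9, -2.6]
width: 0.0004
```

Request:
send_rows(
  commands=[
    [-0.02,0.12,0,0,0,0,1],
    [-0.02,0.12,0,0,0,0,1],
  ],
)

```text
time: 5.37
ee_pos: [0.5572, 0.2507, 0.1636]
eef_rot: [0.952, 0.302, 0.024, -0.041]
ft_force: [4.4, -1.9, -1.2]
width: 0.0004
```

Request:
send_rows(
  commands=[
    [-0.02,0.12,0,0,0,0,1],
    [-0.02,0.12,0,0,0,0,1],
  ],
)

```text
time: 5.53
ee_pos: [0.5569, 0.2559, 0.1634]
eef_rot: [0.953, 0.301, 0.024, -0.039]
ft_force: [0.5, -22.3, 7.7]
width: 0.0002
```

```bash
cat > search3.py <<'E'
from search import *
import search
q0=np.array([float(x) for x in open("q.txt").read().split()]);P0=np.array([float(x) for x in open("p.txt").read().split()])
# align model pos offset: small
lo=np.array([.40,-.2,.26,-15,-70,-30, -4,-5,32]);hi=np.array([.55,.35,.40,45,70,30,8,5,38])
def ev3(v,order,full=False):
    q=q0;rows=0;m=[]
    ky,kr,ks=v[6:9]
    K=[(.620,.1255),(.623,.0778),(.626,.030),(.629,-.0178)]
    if order:K=K[::-1]
    R0=fk(q0,sg,P)[1];p0=fk(q0,sg,P)[0]
    seq=[(p0+[-.02,-.03,.0],R0),(p0+[-.08,-.03,.08],R0),pose(v[:6]),pose([K[0][0]-.07,K[0][1],.16,ks,ky,kr])]
    for x,y in K:
        seq+=[pose([x,y,.105,ks,ky,kr]),pose([x,y,.075,ks,ky,kr]),pose([x,y,.105,ks,ky,kr])]
    seq.append(pose([K[3][0]-.07,K[3][1],.16,ks,ky,kr]))
    for p,R in seq:
        t=[];q,n=go2(q,p,R,t);rows+=n;m.append(marg(t))
        if full:print(np.round(p,3),np.round(m[-1],3),np.round(q,2),round(n,1))
    return min(m),rows
def cost(a):
    v,o=a
    try:
        m,n=ev3(v,o)
        if not np.isfinite(m):return 9
        return -min(m,.2)+.001*n+.003*(abs(v[6])+abs(v[7])+abs(v[8]-35))
    except Exception:return 9
def climb(seed):
    g=np.random.default_rng(seed);o=seed%2
    b=None
    for _ in range(8):
        v=g.uniform(lo,hi);c=cost((v,o))
        if b is None or c<b[0]:b=(c,v)
    s=.25
    for k in range(60):
        v=np.clip(b[1]+g.normal(size=9)*(hi-lo)*s*(g.random(9)<.5),lo,hi);c=cost((v,o))
        if c<b[0]:b=(c,v)
        else:s=max(.04,s*.97)
    return b+(o,)
if __name__=="__main__":
    with mp.Pool(4) as p:o=p.map(climb,range(16),chunksize=1)
    o.sort(key=lambda t:t[0])
    for c,v,d in o[:5]:print(round(c,3),d,np.round(v,2))
    for d in(0,1):
        x=[a for a in o if a[2]==d][0];ev3(x[1],d,True)
E
python3 - <<'E'
from h import *
s=r.read_state();open("q.txt","w").write(" ".join(map(str,s["joint_positions"])));open("p.txt","w").write(" ".join(map(str,s["ee_pos"])))
plan()
E
OMP_NUM_THREADS=1 timeout 570 python3 search3.py
```

```text
now [0.5569 0.2559 0.1634] f [  0.4917 -22.3336   7.6884] q [ 0.3467  0.5229 -1.076   1.5862  0.4224  1.2396 -1.7386] t 5.53
turn units [ 1.4499 -6.1601 -6.353 ]
-0.112 1 [ 0.46  0.17  0.28 -3.01 12.98  3.25  0.76  0.85 34.89]
-0.111 1 [  0.55   0.17   0.29   3.53  28.   -16.63   1.72   0.05  35.22]
-0.108 1 [ 0.48  0.25  0.29  5.1   5.76  9.13  1.35  0.05 35.19]
-0.107 1 [  0.51   0.16   0.36   0.51  14.03 -13.79   0.31   0.25  33.34]
-0.107 1 [ 0.45  0.13  0.37 -9.24 -4.81  0.36  0.33  0.93 35.12]
[0.517 0.244 0.181] 0.346 [ 0.47  0.45 -1.13  1.68  0.36  1.2  -1.69] 1.4
[0.457 0.244 0.261] 0.159 [ 0.72  0.18 -1.32  1.73  0.12  1.3  -1.58] 4.0
[0.55  0.35  0.322] 0.076 [-0.06  0.36 -1.04  1.57  1.12  1.4  -2.51] 10.7
[0.55  0.126 0.16 ] 0.065 [ 0.49 -0.08 -0.76  2.17 -0.02  0.47 -1.73] 11.1
[0.62  0.126 0.105] 0.31 [ 0.47  0.24 -0.77  2.03  0.49  0.41 -2.1 ] 3.6
[0.62  0.126 0.075] 0.3 [ 0.4   0.29 -0.7   2.05  0.6   0.36 -2.2 ] 1.2
[0.62  0.126 0.105] 0.326 [ 0.47  0.24 -0.78  2.03  0.5   0.41 -2.1 ] 1.2
[0.623 0.078 0.105] 0.332 [ 0.62  0.24 -0.83  2.04  0.39  0.39 -1.92] 1.9
[0.6
[... 1239 characters left out ...]
-0.93  2.09  0.46  0.32 -1.94] 1.9
[0.626 0.03  0.075] 0.205 [ 0.69  0.28 -0.81  2.1   0.57  0.27 -2.04] 1.2
[0.626 0.03  0.105] 0.235 [ 0.8   0.24 -0.93  2.09  0.46  0.32 -1.94] 1.2
[0.623 0.078 0.105] 0.266 [ 0.64  0.23 -0.85  2.08  0.56  0.34 -2.12] 1.9
[0.623 0.078 0.075] 0.225 [ 0.53  0.27 -0.75  2.1   0.69  0.28 -2.25] 1.2
[0.623 0.078 0.105] 0.251 [ 0.64  0.23 -0.86  2.08  0.56  0.34 -2.12] 1.2
[0.62  0.126 0.105] 0.287 [ 0.48  0.23 -0.8   2.07  0.67  0.37 -2.31] 1.9
[0.62  0.126 0.075] 0.161 [ 0.39  0.28 -0.7   2.08  0.81  0.32 -2.44] 1.2
[0.62  0.126 0.105] 0.227 [ 0.48  0.23 -0.8   2.07  0.67  0.37 -2.31] 1.2
[0.55  0.126 0.16 ] 0.206 [ 0.71 -0.15 -0.98  2.21 -0.08  0.41 -1.73] 3.6
```

Request:
send_rows(
  commands=[
    [0,-0.4,0,0,0,0,1],
    [0,-0.6,0,0,0,0,1],
    [-0.6,-0.3,0.6,0,0,0,1],
    [-0.7,0,0.8,0,0,0,1],
    [-0.7,0,0.8,0,0,0,1],
    [-0.6,0,0.6,0,0,0,1],
  ],
)

```text
time: 6.03
ee_pos: [0.4713, 0.2191, 0.2444]
eef_rot: [0.952, 0.302, 0.016, -0.043]
ft_force: [0.3, -0.7, 2.0]
width: 0.0004
```

```bash
python3 - <<'E'
from h import *
import cv2
plan([.463,.17,.276],-3,13,3)
a=r.camera("top")
cv2.imwrite("pics/t6.png",a)
E
```

```text
now [0.4713 0.2191 0.2444] f [ 0.3401 -0.7188  2.0013] q [ 0.6546  0.2417 -1.2614  1.6933  0.1614  1.3205 -1.5833] t 6.03
shift units [-0.2769 -1.6362  1.0528]
turn units [-0.7555  1.0261 -3.6794]
```

View pics/t6.png

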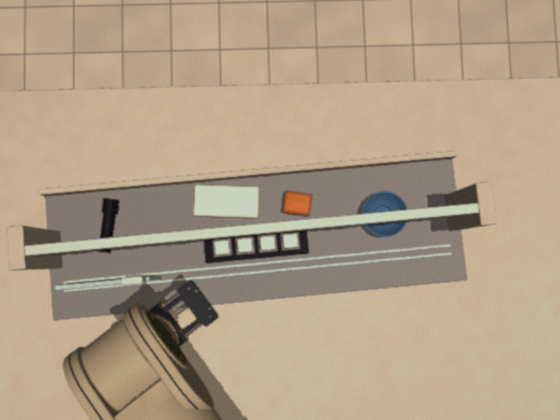

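Request:
send_rows(
  commands=[
    [-0.06,-0.33,0.21,-0.15,0.2,-0.73,1],
    [-0.06,-0.33,0.21,-0.15,0.2,-0.73,1],
    [-0.06,-0.33,0.21,-0.15,0.2,-0.73,1],
    [-0.06,-0.33,0.21,-0.15,0.2,-0.73,1],
    [-0.06,-0.33,0.21,-0.15,0.2,-0.73,1],
  ],
)

```text
time: 6.5
ee_pos: [0.4527, 0.1775, 0.2816]
eef_rot: [0.988, 0.148, -0.03, -0.021]
ft_force: [0.9, -0.1, -0.5]
width: 0.0005
```

```bash
python3 - <<'E'
from h import *
plan([.545,-.02,.18],35,0,0)
E
```

```text
now [0.4527 0.1775 0.2816] f [ 0.8617 -0.1458 -0.4551] q [ 0.6706  0.1812 -1.2036  1.6358  0.1081  1.4819 -1.8165] t 6.5
shift units [ 3.0764 -6.5837 -3.3861]
turn units [ 0.8124 -7.6143 -2.7694]
```

Request:
send_rows(
  commands=[
    [0.31,-0.66,-0.34,0.08,-0.76,-0.28,1],
    [0.31,-0.66,-0.34,0.08,-0.76,-0.28,1],
    [0.31,-0.66,-0.34,0.08,-0.76,-0.28,1],
    [0.31,-0.66,-0.34,0.08,-0.76,-0.28,1],
    [0.31,-0.66,-0.34,0.08,-0.76,-0.28,1],
    [0.31,-0.66,-0.34,0.08,-0.76,-0.28,1],
    [0.31,-0.66,-0.34,0.08,-0.76,-0.28,1],
    [0.31,-0.66,-0.34,0.08,-0.76,-0.28,1],
    [0.31,-0.66,-0.34,0.08,-0.76,-0.28,1],
    [0.31,-0.66,-0.34,0.08,-0.76,-0.28,1],
  ],
)

```text
time: 7.33
ee_pos: [0.5452, -0.0148, 0.1797]
eef_rot: [0.949, 0.031, 0.314, -0.008]
ft_force: [0.3, 0.6, -0.0]
width: 0.0008
```

```bash
python3 - <<'E'
from h import *
import cv2
plan([.628,-.018,.11],35,0,0)
s=r.read_state();p,q=s["ee_pos"],s["eef_rot"]
im=r.camera("wrist");cv2.imwrite("pics/w7.png",cv2.resize(im[160:300,90:370],None,fx=2.8,fy=2.8,interpolation=cv2.INTER_CUBIC))
np.savez("w7.npz",p=p,q=q)
a=r.camera("scene")[100:390,150:390]
cv2.imwrite("pics/s7.png",cv2.resize(a,None,fx=2,fy=2,interpolation=cv2.INTER_CUBIC))
E
```

```text
now [ 0.5452 -0.0148  0.1797] f [ 0.2545  0.6104 -0.0192] q [ 0.8606 -0.2409 -0.8064  2.2488 -0.4983  0.4612 -1.1138] t 7.33
shift units [ 2.7602 -0.1075 -2.3236]
turn units [ 0.0216  0.316  -0.0128]
```

View pics/w7.png

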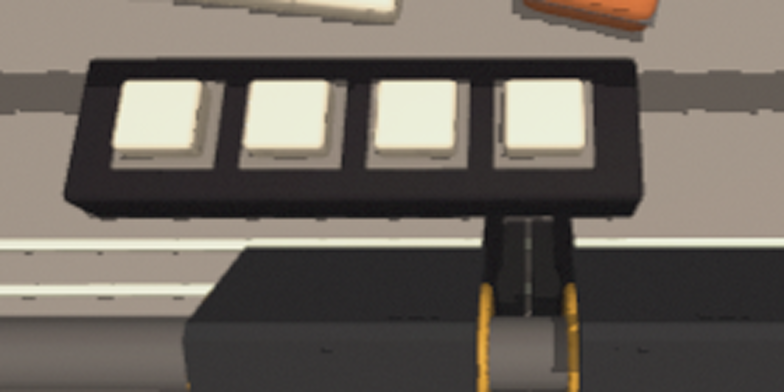

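View pics/s7.png

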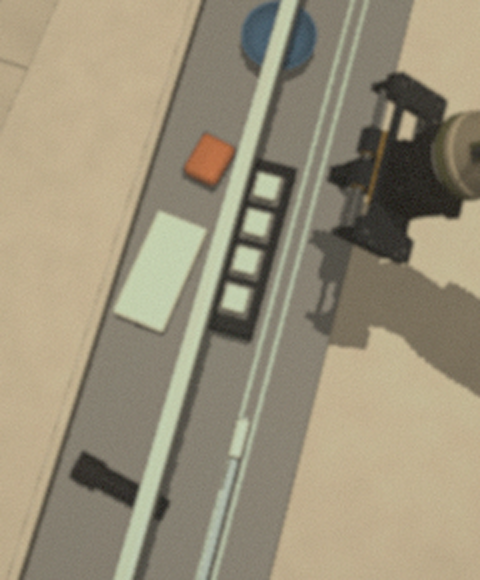

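```bash
python3 - <<'E'
from h import *
d=np.load("w7.npz")
for u,v in((158,115),(286,115),(415,115),(545,115)):
    print(watz(u/2.8+90-.3,v/2.8+160-.3,d["p"],d["q"],.074))
E
```

```text
[0.6116 0.1261 0.074 ]
[0.6147 0.0788 0.074 ]
[0.6178 0.0311 0.074 ]
[ 0.6209 -0.0171  0.074 ]
```

Request:
send_rows(
  commands=[
    [0.7,-0.02,-0.6,0,0.08,0,1],
    [0.7,-0.02,-0.6,0,0.08,0,1],
    [0.7,-0.02,-0.6,0,0.08,0,1],
    [0.65,-0.02,-0.5,0,0.08,0,1],
    [0,0,0,0,0,0,1],
  ],
)

```text
time: 7.85
ee_pos: [0.6017, -0.0157, 0.1248]
eef_rot: [0.955, 0.031, 0.296, -0.007]
ft_force: [-0.2, -0.2, 0.6]
width: 0.0005
```

```bash
python3 - <<'E'
from h import *
import cv2
plan([.628,-.017,.09],35,0,0)
a=r.camera("scene")[150:270,235:355]
cv2.imwrite("pics/s8.png",cv2.resize(a,None,fx=4.5,fy=4.5,interpolation=cv2.INTER_CUBIC))
a=r.camera("top")[205:285,215:335]
cv2.imwrite("pics/t8.png",cv2.resize(a,None,fx=5,fy=5,interpolation=cv2.INTER_CUBIC))
E
```

```text
now [ 0.6017 -0.0157  0.1248] f [-0.2147 -0.1649  0.6146] q [ 0.9549  0.0984 -1.0112  2.1484  0.2012  0.3448 -1.7036] t 7.85
shift units [ 0.8775 -0.0419 -1.1586]
turn units [ 0.0592 -0.1112 -0.0077]
```

View pics/s8.png

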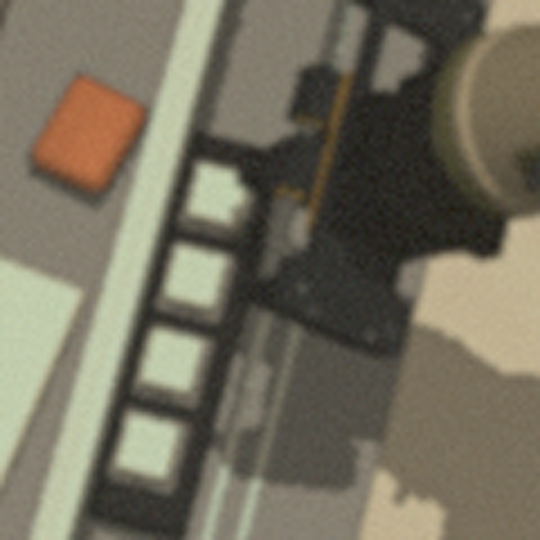

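View pics/t8.png

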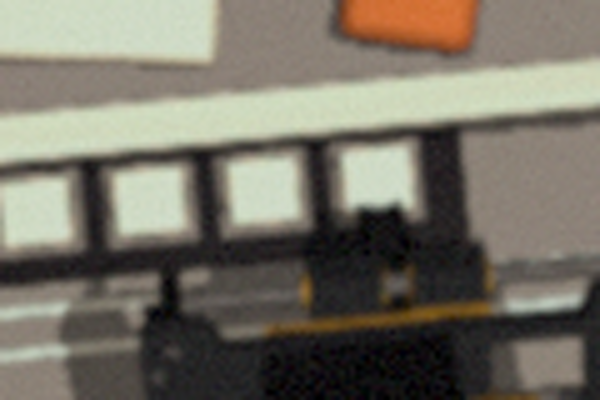

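Request:
send_rows(
  commands=[
    [0.5,-0.02,-0.5,0.02,-0.03,0,1],
    [0.4,-0.02,-0.45,0.02,-0.03,0,1],
    [0,0,0,0,0,0,1],
  ],
)

```text
time: 8.2
ee_pos: [0.6274, -0.0152, 0.0998]
eef_rot: [0.954, 0.028, 0.299, -0.01]
ft_force: [-0.3, 0.3, 0.2]
width: 0.0007
```

```bash
python3 - <<'E'
from h import *
plan([.628,-.017,.08],35,0,0)
E
```

```text
now [ 0.6274 -0.0152  0.0998] f [-0.3396  0.3389  0.1515] q [ 0.7849  0.2049 -0.8691  2.1195  0.4649  0.3051 -1.9408] t 8.2
shift units [ 0.0196 -0.0593 -0.6613]
turn units [-0.0185 -0.0348  0.0399]
```

Request:
send_rows(
  commands=[
    [0,-0.03,-0.25,0,0,0,1],
    [0,-0.03,-0.22,0,0,0,1],
    [0,0,0,0,0,0,1],
  ],
)

```text
time: 8.45
ee_pos: [0.6262, -0.0151, 0.0884]
eef_rot: [0.954, 0.028, 0.299, -0.01]
ft_force: [-0.3, -0.0, -0.2]
width: 0.0007
```

Request:
send_rows(
  commands=[
    [0,0,-0.06,0,0,0,1],
    [0,0,-0.06,0,0,0,1],
  ],
)

```text
time: 8.62
ee_pos: [0.6259, -0.0149, 0.0867]
eef_rot: [0.953, 0.028, 0.3, -0.009]
ft_force: [-0.3, 0.4, 0.2]
width: 0.0007
```

Request:
send_rows(
  commands=[
    [0.02,-0.03,-0.08,0,0,0,1],
    [0.02,-0.03,-0.08,0,0,0,1],
    [0.02,-0.03,-0.06,0,0,0,1],
  ],
)

```text
time: 8.87
ee_pos: [0.6279, -0.0182, 0.0813]
eef_rot: [0.953, 0.028, 0.301, -0.008]
ft_force: [-0.3, -0.2, -0.6]
width: 0.0006
```

Request:
send_rows(
  commands=[
    [0.01,0,-0.05,0,0,0,1],
    [0.01,0,-0.05,0,0,0,1],
  ],
)

```text
time: 9.03
ee_pos: [0.6288, -0.0185, 0.0782]
eef_rot: [0.953, 0.028, 0.301, -0.008]
ft_force: [-2.3, 0.9, 2.9]
width: 0.0007
```

Request:
send_rows(
  commands=[
    [0,0,-0.04,0,0,0,1],
  ],
)

```text
time: 9.12
ee_pos: [0.6289, -0.0186, 0.0769]
eef_rot: [0.953, 0.028, 0.301, -0.008]
ft_force: [-2.2, -0.2, 2.3]
width: 0.0004
```

Request:
send_rows(
  commands=[
    [0,0,-0.04,0,0,0,1],
  ],
)

```text
time: 9.2
ee_pos: [0.6289, -0.0185, 0.0755]
eef_rot: [0.953, 0.028, 0.301, -0.008]
ft_force: [-1.9, 0.6, 1.5]
width: 0.0004
```

Request:
send_rows(
  commands=[
    [0,0,-0.05,0,0,0,1],
    [0,0,-0.04,0,0,0,1],
  ],
)

```text
time: 9.37
ee_pos: [0.6295, -0.0185, 0.0732]
eef_rot: [0.953, 0.028, 0.302, -0.008]
ft_force: [-13.5, -0.6, 19.0]
width: 0.0005
```

Request:
send_rows(
  commands=[
    [0,0,-0.04,0,0,0,1],
  ],
)

```text
time: 9.45
ee_pos: [0.63, -0.0185, 0.0728]
eef_rot: [0.953, 0.028, 0.302, -0.008]
ft_force: [-25.0, -0.8, 31.8]
width: 0.0003
```

Request:
send_rows(
  commands=[
    [-0.03,0,0.15,0,0,0,1],
    [0,0,0.3,0,0,0,1],
    [0,0,0.35,0,0,0,1],
    [0,0.2,0.1,0,0,0,1],
    [-0.03,0.6,0,0,0,0,1],
    [-0.03,0.6,0,0,0,0,1],
    [0,0,0,0,0,0,1],
  ],
)

```text
time: 10.03
ee_pos: [0.6269, 0.0244, 0.1]
eef_rot: [0.953, 0.026, 0.302, -0.008]
ft_force: [0.3, -0.2, 0.3]
width: 0.0003
```

```bash
python3 - <<'E'
from h import *
import cv2
plan([.6255,.0305,.085],35,0,0)
s=r.read_state();p,q=s["ee_pos"],s["eef_rot"]
im=r.camera("wrist");cv2.imwrite("pics/w9.png",cv2.resize(im[140:280,90:370],None,fx=2.8,fy=2.8,interpolation=cv2.INTER_CUBIC))
a=r.camera("top")[205:285,195:315]
cv2.imwrite("pics/t9.png",cv2.resize(a,None,fx=5,fy=5,interpolation=cv2.INTER_CUBIC))
E
```

```text
now [0.6269 0.0244 0.1   ] f [ 0.2624 -0.1523  0.2977] q [ 0.6252  0.1842 -0.7993  2.1303  0.5921  0.3122 -2.1534] t 10.03
shift units [-0.045   0.202  -0.5006]
turn units [0.0122 0.0413 0.0819]
```

View pics/w9.png

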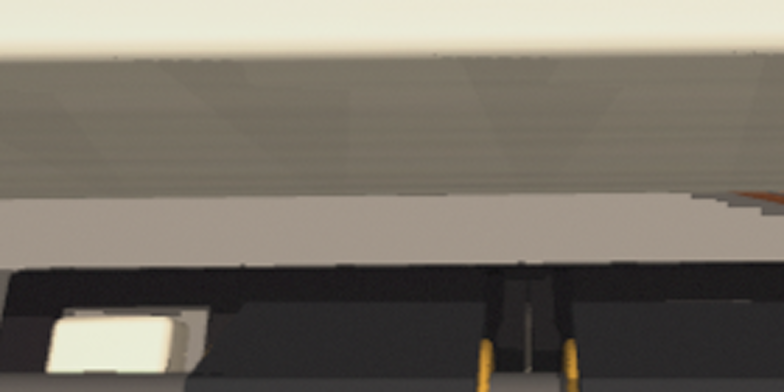

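View pics/t9.png

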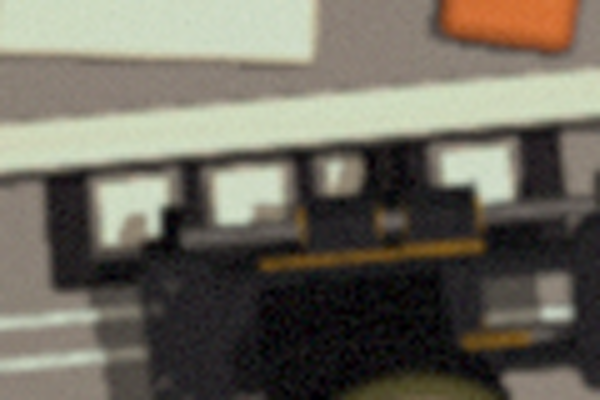

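Request:
send_rows(
  commands=[
    [0,0.2,-0.22,0,0.02,0.03,1],
    [0.01,0.05,-0.2,0,0.02,0.03,1],
    [0.01,0,-0.1,0,0,0,1],
    [0,0,0,0,0,0,1],
  ],
)

```text
time: 10.47
ee_pos: [0.6271, 0.0257, 0.0822]
eef_rot: [0.954, 0.027, 0.299, -0.007]
ft_force: [-0.4, -1.1, -1.0]
width: -0.0
```

Request:
send_rows(
  commands=[
    [0,0.15,0,0,0,0,1],
    [0,0,-0.05,0,0,0,1],
  ],
)

```text
time: 10.63
ee_pos: [0.6272, 0.0291, 0.0805]
eef_rot: [0.954, 0.026, 0.299, -0.007]
ft_force: [0.3, 0.8, 1.5]
width: 0.0007
```

Request:
send_rows(
  commands=[
    [0,0,-0.04,0,0,0,1],
  ],
)

```text
time: 10.72
ee_pos: [0.6274, 0.029, 0.0795]
eef_rot: [0.954, 0.025, 0.299, -0.007]
ft_force: [-1.1, -0.2, 2.8]
width: 0.0009
```

Request:
send_rows(
  commands=[
    [0,0,-0.04,0,0,0,1],
  ],
)

```text
time: 10.8
ee_pos: [0.6276, 0.029, 0.0786]
eef_rot: [0.954, 0.025, 0.3, -0.007]
ft_force: [-4.9, 0.4, 5.6]
width: 0.0006
```

Request:
send_rows(
  commands=[
    [0,0,-0.03,0,0,0,1],
  ],
)

```text
time: 10.88
ee_pos: [0.6277, 0.029, 0.0779]
eef_rot: [0.954, 0.025, 0.3, -0.007]
ft_force: [-5.7, 0.3, 7.0]
width: 0.0007
```

Request:
send_rows(
  commands=[
    [0,0,0.3,0,0,0,1],
    [0,0,0.35,0,0,0,1],
    [0,0.6,0,0,0,0,1],
    [-0.03,0.6,0,0,0,0,1],
    [-0.03,0.6,0,0,0,0,1],
    [0,0,0,0,0,0,1],
  ],
)

```text
time: 11.38
ee_pos: [0.6263, 0.0799, 0.0985]
eef_rot: [0.954, 0.022, 0.3, -0.005]
ft_force: [0.3, 1.2, 0.5]
width: 0.0005
```

```bash
python3 - <<'E'
from h import *
plan([.622,.078,.083],35,0,0)
E
```

```text
now [0.6263 0.0799 0.0985] f [0.3392 1.1769 0.4684] q [ 0.4288  0.1903 -0.7373  2.118   0.7635  0.3702 -2.4343] t 11.38
shift units [-0.1449 -0.0631 -0.5159]
turn units [ 0.0399 -0.009   0.1985]
```

```bash
python3 - <<'E'
from search import *
np.set_printoptions(precision=3,suppress=True)
q0=np.array([.4288,.1903,-.7373,2.118,.7635,.3702,-2.4343])
p0,R0=fk(q0,sg,P)
print(p0)
for ky,kr,ks in((0,0,35),(10,0,35),(-10,0,35),(0,8,35),(0,-8,35),(0,0,40),(0,0,30)):
    q,_=go2(q0,*pose([.622,.078,.1,ks,ky,kr]));a,_=go2(q,*pose([.622,.078,.074,ks,ky,kr]))
    print(ky,kr,ks,q,a[6])
# in/out loops
for sl in (20,35,45):
  for kr in(-15,0,15):
    for ky in (-15,0,15):
      q=q0
      for w in([.56,.08,.15,35,0,0],[.52,.08,.2,sl,ky,kr],[.56,.08,.15,35,0,0],[.62,.08,.1,35,0,0]):
        q,_=go2(q,*pose(w))
      print(sl,ky,kr,q)
E
```

```text
[0.604 0.108 0.096]
0 0 35 [ 0.568  0.221 -0.794  2.09   0.615  0.334 -2.195] -2.3120694196976066
10 0 35 [ 0.768  0.266 -0.959  2.09   0.398  0.308 -1.778] -1.8527732764017573
-10 0 35 [ 0.403  0.215 -0.676  2.072  0.809  0.417 -2.57 ] -2.688061120193015
0 8 35 [ 0.78   0.262 -0.951  2.099  0.318  0.283 -1.913] -1.980832417803128
0 -8 35 [ 0.399  0.22  -0.691  2.076  0.885  0.429 -2.43 ] -2.551662163742471
0 0 40 [ 0.489  0.178 -0.699  2.155  0.8    0.208 -2.398] -2.612783049653896
0 0 30 [ 0.588  0.268 -0.83   2.019  0.534  0.461 -2.099] -2.1747496744371833
20 -15 -15 [ 0.76   0.283 -1.017  2.105  0.823  0.357 -2.346]
20 0 -15 [ 0.724  0.263 -0.971  2.094  0.752  0.362 -2.3  ]
20 15 -15 [ 0.724  0.263 -0.971  2.094  0.751  0.362 -2.3  ]
20 -15 0 [ 0.728  0.265 -0.977  2.094  0.756  0.363 -2.303]
20 0 0 [ 0.728  0.265 -0.976  2.094  0.755  0.363 -2.302]
20 15 0 [ 0.709  0.258 -0.955  2.094  0.737  0.359 -2.29 ]
20 -15 15 [ 0.725  0.264 -0.972  2.094  0.753  0.362 -2.3  ]
20 0 15 [ 0.697  0.253 -0.941  2.094  0.725  0.356 -2.281]
20 15 15 [ 0.675  0.246 -0.916  2.094  0.705  0.351 -2
[... 385 characters left out ...]
0.28  -1.017  2.096  0.794  0.37  -2.328]
35 0 15 [ 0.759  0.278 -1.012  2.095  0.787  0.37  -2.324]
35 15 15 [ 0.69   0.251 -0.933  2.094  0.719  0.355 -2.277]
45 -15 -15 [ 0.643  0.236 -0.88   2.094  0.676  0.345 -2.246]
45 0 -15 [ 0.731  0.266 -0.98   2.095  0.759  0.364 -2.305]
45 15 -15 [ 0.746  0.279 -1.003  2.109  0.826  0.346 -2.35 ]
45 -15 0 [ 0.721  0.263 -0.969  2.094  0.749  0.361 -2.298]
45 0 0 [ 0.732  0.274 -0.988  2.113  0.83   0.334 -2.355]
45 15 0 [ 0.761  0.279 -1.015  2.095  0.79   0.371 -2.325]
45 -15 15 [ 0.775  0.288 -1.033  2.1    0.819  0.369 -2.342]
45 0 15 [ 0.757  0.278 -1.01   2.095  0.785  0.37  -2.322]
45 15 15 [ 0.663  0.242 -0.902  2.094  0.694  0.349 -2.259]
```

```bash
cat > kin2.py <<'E'
import kin
from kin import *
S2=S+[([.4235,.5095,-1.0855,1.6063,.4021,1.2357,-1.6694],[.5608,.2214,.1628],[.952,.303,.022,-.041]),
([.6546,.2417,-1.2614,1.6933,.1614,1.3205,-1.5833],[.4713,.2191,.2444],[.952,.302,.016,-.043]),
([.6706,.1812,-1.2036,1.6358,.1081,1.4819,-1.8165],[.4527,.1775,.2816],[.988,.148,-.03,-.021]),
([.8606,-.2409,-.8064,2.2488,-.4983,.4612,-1.1138],[.5452,-.0148,.1797],[.949,.031,.314,-.008]),
([.9549,.0984,-1.0112,2.1484,.2012,.3448,-1.7036],[.6017,-.0157,.1248],[.955,.031,.296,-.007]),
([.7849,.2049,-.8691,2.1195,.4649,.3051,-1.9408],[.6274,-.0152,.0998],[.954,.028,.299,-.01]),
([.6252,.1842,-.7993,2.1303,.5921,.3122,-2.1534],[.6269,.0244,.1],[.953,.026,.302,-.008]),
([.4288,.1903,-.7373,2.118,.7635,.3702,-2.4343],[.6263,.0799,.0985],[.954,.022,.3,-.005])]
def fk(j,P):
    h=P[0];off=P[1:8]
    j=np.array(j)*[-1,1,-1,1,-1,1,-1]+off
    L=np.reshape(P[8:],(4,3)) # sh, elbow,wrist,tool
    p=np.array([0,0,h]);R=Ro.from_euler('z',j[0]);p=p+R.apply(L[0])
    R=R*Ro.from_euler('yz',0) if 0 else R*Ro.from_euler('y',j[1])*Ro.from_euler('z',j[2]);p=p+R.apply(L[1])
    R=R*Ro.from_euler('y',j[3])*Ro.from_euler('z',j[4]);p=p+R.apply(L[2])
    R=R*Ro.from_euler('y',j[5])*Ro.from_euler('z',j[6]);p=p+R.apply(L[3])
    return p,R
def f(P):
    o=[]
    for j,p,q in S2:
        pp,R=fk(j,P);o+=list(pp-p)+list(.3*(R*Ro.from_quat(q).inv()).as_rotvec())
    return np.r_[o,np.array(P[1:7])*.02,np.array([P[8],P[9],P[11],P[12],P[14],P[15],P[17],P[18]])*.02]
x0=np.r_[.25,np.zeros(6),np.pi/2,0,0,0,0,0,.4,0,0,.46,0,0,.3]
sol=least_squares(f,x0)
if __name__=="__main__":
    np.set_printoptions(precision=4,suppress=True)
    print(sol.cost,sol.x);e=f(sol.x)[:-14].reshape(-1,6);print(e*1000)
E
python3 kin2.py
```

```text
6.017839379759456e-07 [ 1.4787  0.0003  0.0002 -0.0002  0.     -0.0003 -0.0001  1.5707 -0.0001
 -0.0219 -1.2202 -0.0003 -0.0234  0.4486 -0.     -0.0004  0.4903  0.0001
  0.0001  0.352 ]
[[-0.0023 -0.032   0.015  -0.0405  0.0703  0.0438]
 [-0.0121  0.0152 -0.0593  0.0256 -0.0422 -0.0765]
 [ 0.0291  0.0166  0.002   0.0801 -0.0486 -0.172 ]
 [-0.0364 -0.0591  0.0297 -0.0079 -0.0233  0.2363]
 [-0.0366  0.0021 -0.0657  0.2298  0.0977 -0.1187]
 [ 0.0094  0.0033  0.0085  0.0105 -0.0209  0.2963]
 [ 0.0395 -0.0423  0.0193 -0.1642  0.2019 -0.0412]
 [ 0.0153  0.0024 -0.0029  0.1623  0.2133 -0.1912]
 [ 0.004   0.035  -0.0011  0.1054  0.0406 -0.1107]
 [ 0.0288  0.0437  0.0746 -0.1902 -0.1291 -0.1589]
 [-0.0684  0.0677 -0.0056 -0.273  -0.1707  0.2529]
 [ 0.0353 -0.0556 -0.0145  0.036  -0.1466 -0.0158]]
```

```bash
cat > s4.py <<'E'
import search as se, sim, kin2
from search import *
K=lambda j,sg,P:kin2.fk(j,kin2.sol.x)
sim.fk=K;se.fk=K
q0=np.array([.4288,.1903,-.7373,2.118,.7635,.3702,-2.4343])
E
python3 - <<'E'
from s4 import *
np.set_printoptions(precision=3,suppress=True)
for ky,kr,ks in((0,0,35),(7,0,35),(10,0,35),(5,5,35),(0,8,35),(7,0,32)):
    print(ky,kr,ks)
    q=q0
    for x,y,z in((.624,.079,.098),(.622,.079,.074),(.622,.079,.098),(.62,.126,.098),(.62,.126,.074),(.62,.126,.098),(.55,.126,.16)):
        q,_=se.go2(q,*pose([x,y,z,ks,ky,kr]));print("   ",q,marg([q]))
E
```

```text
0 0 35
    [ 0.454  0.186 -0.751  2.126  0.733  0.353 -2.386] 0.21447019997455197
    [ 0.383  0.22  -0.683  2.148  0.877  0.318 -2.528] 0.07205916324705264
    [ 0.457  0.182 -0.754  2.13   0.729  0.351 -2.384] 0.21577909643143833
    [ 0.328  0.198 -0.735  2.112  0.843  0.406 -2.574] 0.02618790428445239
    [ 0.272  0.238 -0.682  2.13   0.978  0.38  -2.705] -0.10530492614667253
    [ 0.328  0.198 -0.735  2.112  0.843  0.406 -2.574] 0.02617923710779646
    [ 0.491 -0.116 -0.867  2.202  0.238  0.444 -2.094] 0.2177267979957902
7 0 35
    [ 0.612  0.208 -0.859  2.122  0.549  0.307 -2.051] 0.24682328286973287
    [ 0.516  0.236 -0.763  2.145  0.674  0.26  -2.175] 0.19985918030659355
    [ 0.618  0.204 -0.865  2.126  0.546  0.305 -2.049] 0.24544586973390609
    [ 0.439  0.202 -0.792  2.117  0.68   0.335 -2.27 ] 0.2752957730426444
    [ 0.356  0.237 -0.71   2.135  0.819  0.297 -2.407] 0.19307490095289692
    [ 0.44   0.202 -0.793  2.117  0.681  0.335 -2.271] 0.27547539944729654
    [ 0.705 -0.148 -0.992  2.206 -0.125  0.408 -1.608] 0.2135361365806996
10 0 35
    [ 0.687  0.225 -0.915  2.1
[... 1382 characters left out ...]
] 0.17474237548409172
    [ 0.48   0.2   -0.798  2.126  0.545  0.282 -2.294] 0.22192977262257618
    [ 0.809 -0.176 -1.04   2.217 -0.399  0.399 -1.504] 0.20335706503595974
7 0 32
    [ 0.621  0.231 -0.878  2.078  0.497  0.39  -1.992] 0.3295801821641406
    [ 0.551  0.261 -0.81   2.101  0.593  0.344 -2.084] 0.2840411702071995
    [ 0.626  0.227 -0.884  2.082  0.494  0.388 -1.99 ] 0.32819957649549775
    [ 0.471  0.229 -0.832  2.072  0.602  0.414 -2.181] 0.34816862937994353
    [ 0.406  0.264 -0.769  2.09   0.707  0.374 -2.281] 0.31444284042434517
    [ 0.473  0.229 -0.834  2.072  0.603  0.414 -2.182] 0.3482212380033318
    [ 0.74  -0.114 -1.03   2.162 -0.067  0.481 -1.651] 0.25848388592904836
```

Request:
send_rows(
  commands=[
    [-0.04,0,0,0.01,0,0.5,1],
    [-0.04,0,0,0.01,0,0.55,1],
    [-0.03,0,0,0.01,0,0.55,1],
    [0,0,0,0,0,0,1],
  ],
)

```text
time: 11.72
ee_pos: [0.6228, 0.0816, 0.0987]
eef_rot: [0.949, 0.093, 0.3, -0.028]
ft_force: [-0.7, -0.6, 0.9]
width: 0.0002
```

```bash
python3 - <<'E'
from h import *
plan([.623,.078,.083],35,7,0)
E
```

```text
now [0.6228 0.0816 0.0987] f [-0.6697 -0.5536  0.8633] q [ 0.6223  0.2074 -0.8727  2.123   0.5446  0.3072 -2.0381] t 11.72
shift units [ 0.0064 -0.1197 -0.5228]
turn units [ 0.0267  0.0105 -0.1206]
```

Request:
send_rows(
  commands=[
    [0,-0.06,-0.22,0,0,0,1],
    [0.01,-0.05,-0.2,0,0,0,1],
    [0.01,0,-0.06,0,0,0,1],
    [0,0,0,0,0,0,1],
  ],
)

```text
time: 12.05
ee_pos: [0.6239, 0.0748, 0.0837]
eef_rot: [0.95, 0.088, 0.3, -0.027]
ft_force: [0.6, -1.1, -0.3]
width: 0.0003
```

Request:
send_rows(
  commands=[
    [0,0,-0.06,0,0,0,1],
  ],
)

```text
time: 12.13
ee_pos: [0.6241, 0.075, 0.0822]
eef_rot: [0.95, 0.087, 0.3, -0.027]
ft_force: [-0.1, -0.4, 1.2]
width: 0.0004
```

Request:
send_rows(
  commands=[
    [0,0,-0.04,0,0,0,1],
  ],
)

```text
time: 12.22
ee_pos: [0.6241, 0.0751, 0.081]
eef_rot: [0.95, 0.087, 0.3, -0.027]
ft_force: [0.3, -0.1, -0.4]
width: 0.0002
```

Request:
send_rows(
  commands=[
    [0,0,-0.04,0,0,0,1],
  ],
)

```text
time: 12.3
ee_pos: [0.6242, 0.0753, 0.08]
eef_rot: [0.95, 0.087, 0.3, -0.027]
ft_force: [-1.4, -0.5, 1.7]
width: 0.0004
```

Request:
send_rows(
  commands=[
    [0,0.02,-0.04,0,0,0,1],
  ],
)

```text
time: 12.38
ee_pos: [0.6244, 0.0757, 0.079]
eef_rot: [0.95, 0.087, 0.3, -0.027]
ft_force: [-2.0, -1.9, 4.2]
width: 0.0001
```

Request:
send_rows(
  commands=[
    [0,0.02,-0.03,0,0,0,1],
  ],
)

```text
time: 12.47
ee_pos: [0.6247, 0.076, 0.0783]
eef_rot: [0.949, 0.087, 0.3, -0.026]
ft_force: [-2.9, -4.0, 5.9]
width: 0.0006
```

Request:
send_rows(
  commands=[
    [0,0,-0.03,0,0,0,1],
  ],
)

```text
time: 12.55
ee_pos: [0.625, 0.0759, 0.0778]
eef_rot: [0.949, 0.087, 0.301, -0.026]
ft_force: [-4.3, -1.0, 6.9]
width: 0.0002
```

Request:
send_rows(
  commands=[
    [0,0,0.3,0,0,0,1],
    [0,0,0.35,0,0,0,1],
    [-0.04,0.55,0,0,0,0,1],
    [-0.04,0.55,0,0,0,0,1],
    [-0.04,0.55,0,0,0,0,1],
    [0,0,0,0,0,0,1],
  ],
)

```text
time: 13.05
ee_pos: [0.6218, 0.1243, 0.0982]
eef_rot: [0.95, 0.083, 0.301, -0.026]
ft_force: [0.3, 1.5, -0.7]
width: 0.0003
```

```bash
python3 - <<'E'
from h import *
plan([.62,.126,.083],35,7,0)
E
```

```text
now [0.6218 0.1243 0.0982] f [ 0.2761  1.4813 -0.6561] q [ 0.4273  0.2022 -0.7808  2.116   0.6995  0.3358 -2.2968] t 13.05
shift units [-0.0609  0.0563 -0.505 ]
turn units [0.0079 0.0384 0.1069]
```

Request:
send_rows(
  commands=[
    [-0.03,0.03,-0.22,0,0.02,0.05,1],
    [-0.03,0.03,-0.2,0,0.02,0.05,1],
    [0,0,-0.06,0,0,0,1],
    [0,0,0,0,0,0,1],
  ],
)

```text
time: 13.38
ee_pos: [0.6197, 0.1275, 0.0833]
eef_rot: [0.95, 0.089, 0.299, -0.028]
ft_force: [-0.1, -0.0, 0.3]
width: 0.0005
```

Request:
send_rows(
  commands=[
    [0,0.02,-0.06,0,0,0,1],
    [0,0.02,-0.05,0,0,0,1],
  ],
)

```text
time: 13.55
ee_pos: [0.62, 0.1279, 0.0801]
eef_rot: [0.95, 0.089, 0.299, -0.028]
ft_force: [-0.8, -0.4, 2.4]
width: 0.0005
```

Request:
send_rows(
  commands=[
    [0,0,-0.04,0,0,0,1],
  ],
)

```text
time: 13.63
ee_pos: [0.6202, 0.1278, 0.0791]
eef_rot: [0.95, 0.089, 0.3, -0.028]
ft_force: [-1.5, 0.5, 3.9]
width: 0.0004
```

Request:
send_rows(
  commands=[
    [0,0,-0.03,0,0,0,1],
  ],
)

```text
time: 13.72
ee_pos: [0.6203, 0.1277, 0.0783]
eef_rot: [0.949, 0.089, 0.3, -0.027]
ft_force: [-2.7, -0.0, 3.8]
width: 0.0005
```

Request:
send_rows(
  commands=[
    [0,0,-0.03,0,0,0,1],
  ],
)

```text
time: 13.8
ee_pos: [0.6205, 0.1278, 0.0777]
eef_rot: [0.949, 0.089, 0.3, -0.027]
ft_force: [-3.7, -0.4, 4.8]
width: 0.0003
```

Request:
send_rows(
  commands=[
    [0,0,-0.03,0,0,0,1],
  ],
)

```text
time: 13.88
ee_pos: [0.6206, 0.1279, 0.0769]
eef_rot: [0.949, 0.089, 0.3, -0.027]
ft_force: [-2.6, -0.1, 3.1]
width: 0.0004
```

Gave way (4.8 → 3.1 N): light. Press home.

Request:
send_rows(
  commands=[
    [0,0,-0.04,0,0,0,1],
    [0,0,-0.04,0,0,0,1],
  ],
)

```text
time: 14.05
ee_pos: [0.6208, 0.1278, 0.0746]
eef_rot: [0.949, 0.089, 0.3, -0.027]
ft_force: [0.1, 0.5, 0.0]
width: 0.0004
```

Request:
send_rows(
  commands=[
    [0,0,-0.05,0,0,0,1],
  ],
)

```text
time: 14.13
ee_pos: [0.6211, 0.1278, 0.0733]
eef_rot: [0.949, 0.089, 0.301, -0.027]
ft_force: [-8.1, -1.8, 14.2]
width: 0.0006
```

Request:
send_rows(
  commands=[
    [0,0,-0.04,0,0,0,1],
  ],
)

```text
time: 14.22
ee_pos: [0.6216, 0.128, 0.073]
eef_rot: [0.949, 0.089, 0.302, -0.027]
ft_force: [-19.9, -5.1, 26.8]
width: 0.0002
```

Bottomed at 27 N. Lift and withdraw backwards/upwards.

Request:
send_rows(
  commands=[
    [-0.03,0,0.15,0,0,0,1],
    [0,0,0.3,0,0,0,1],
    [0,0,0.35,0,0,0,1],
    [-0.5,0,0.4,0,0,0,1],
    [-0.7,0,0.6,0,0,0,1],
    [-0.7,0,0.6,0,0,0,1],
    [-0.7,0,0.6,0,0,0,1],
    [-0.7,0,0.6,0,0,0,1],
    [-0.7,0,0.6,0,0,0,1],
  ],
)

```text
time: 14.97
ee_pos: [0.5154, 0.1256, 0.181]
eef_rot: [0.951, 0.086, 0.297, -0.028]
ft_force: [-0.4, -0.8, -0.9]
width: 0.0007
```

```bash
python3 - <<'E'
from h import *
import cv2
plan([.45,.05,.27],35,0,0)
s=r.read_state();np.savez("w10.npz",p=s["ee_pos"],q=s["eef_rot"])
im=r.camera("wrist");cv2.imwrite("pics/w10.png",im)
cv2.imwrite("pics/t10.png",r.camera("top"))
E
```

```text
now [0.5154 0.1256 0.181 ] f [-0.4183 -0.7878 -0.8602] q [ 0.5385 -0.282  -0.8175  2.2508 -0.2684  0.493  -1.5138] t 14.97
shift units [-2.1787 -2.5214  2.9676]
turn units [-0.0107 -0.0699 -1.3744]
```

View pics/w10.png

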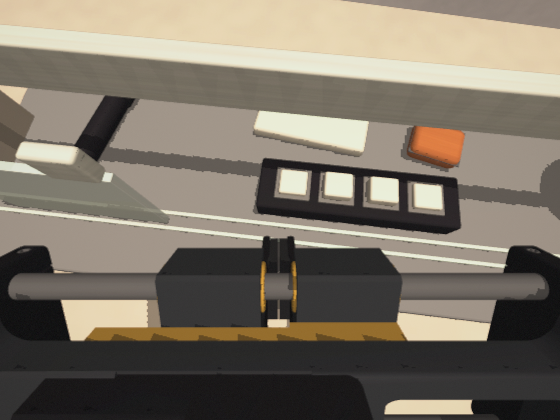

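View pics/t10.png

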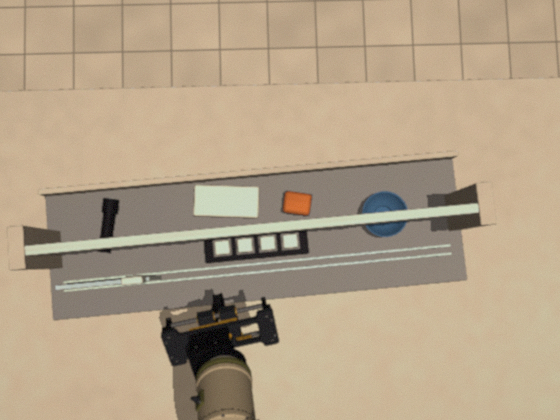

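```bash
python3 - <<'E'
import cv2
a=cv2.imread("pics/w10.png")[150:240,245:470]
cv2.imwrite("pics/w10c.png",cv2.resize(a,None,fx=3.5,fy=3.5,interpolation=cv2.INTER_CUBIC))
E
```

```text
(no output)
```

View pics/w10c.png

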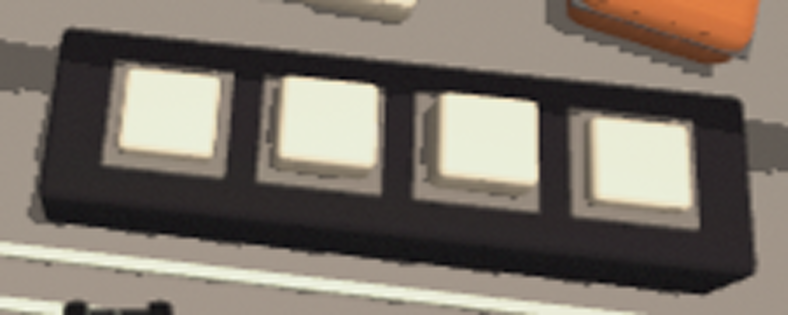

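```bash
python3 - <<'E'
from h import *
import cv2
a=cv2.imread("pics/t10.png")[255:305,40:190]
cv2.imwrite("pics/t10c.png",cv2.resize(a,None,fx=5,fy=5,interpolation=cv2.INTER_CUBIC))
o=np.array([.6172,.0545,0])
for u,v in((132,280.5),(268.5,267)):
    print((atz("top",u,v,.178)-o)@ey)
E
```

```text
0.23580222806989853
-0.022339655054258417
```

View pics/t10c.png

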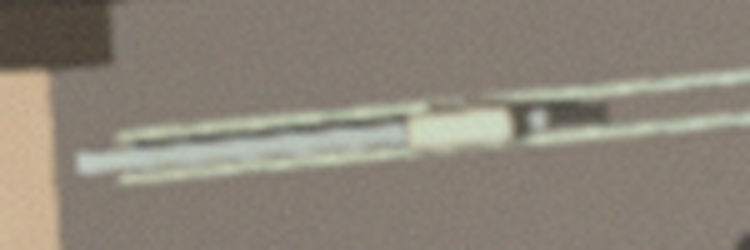

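```bash
python3 - <<'E'
from h import *
print(r.read_state()["ft_force"],r.read_state()["time"]);print(r.close_job())
E
```

```text
[-0.1001 -0.393   0.8218] 15.0667
the job is handed in; nothing more can be done
None
```

The job is handed in at 15.1 s. The panel is open, the two light keys are down and the two stiff keys are up.

- **Panel:** I pushed the grip along +y until the force jumped to about 22 N at the end stop. The top camera puts the slide at about 0.258 m, give or take a few millimetres. I did not push it a second time to confirm.
- **Light keys (places 4 and 1):** Place 4 gave way at about 3 N and place 1 at about 5 N. Both bottomed after roughly 6 mm and stayed down.
- **Stiff keys (places 3 and 2):** Each kept rising to about 7 N at 2 to 3 mm. I stopped there and let them spring back.

**Last checks:** The final wrist picture shows the outer keys low and the middle two up. In the top pictures the power bank, earbud case, dish and flashlight look unmoved from the start. The arm is clear, with under 1 N at the wrist. The wrist force peaked around 40 N (about 32 N of it downward) when place 4 bottomed.

**What differed from plan:** The arm neared the limits of joints 3 and 7. I turned the tool more upright during the push, and by 7 degrees about the vertical at places 2 and 1, to keep clear of them. No reading showed a joint out of range.

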